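# Set out the tasting flight in reverse order

### The job

Move the four sample wine bottles from the pale wooden caddy to the empty dark tasting stand, one bottle in each pocket, in reverse order: the bottle nearest the caddy's green end goes into the pocket farthest from the stand's green end, the next one beside it, and so on, so that the bottle farthest from the caddy's green end ends nearest the stand's green end. Stand each bottle upright on the pocket floor and let go of it; do not drop or knock over any bottle.

Things in the scene. Friction and masses are not known exactly. Their poses are not given: they have to be found in the camera images.
- caddy: pale wooden caddy, full at the start: fixed crate 66 (x) x 246 (y) mm, walls 30 high, 6 thick; four 54 x 54 mm pockets in a row, centres at y = +90, +30, -30, -90, partitions 27 high, pocket floor at z = 6. A bright green bar (14 mm, 34 high) caps its +y end outside. Origin: centre of underside; any yaw. Four tags stand outside its -x wall.
- stand: dark grey steel tasting stand, empty at the start: fixed crate 66 (x) x 246 (y) mm, walls 30 high, 6 thick; four 54 x 54 mm pockets in a row, centres at y = +90, +30, -30, -90, partitions 27 high, pocket floor at z = 6. A bright green bar (14 mm, 34 high) caps its +y end outside. Origin: centre of underside; any yaw.
- bottle_red: loose sample wine bottle, dark glass with a white paper label and a red screw cap; 136 mm tall in all: body 38 mm diameter up to 78 mm, shoulder to a 20 mm neck at 100 mm, cap 25 mm diameter from 104 to 136 mm (grip it there), about 0.16 kg. Origin: centre of its underside, z up along the bottle. It stands upright in a pocket of the caddy.
- bottle_yellow: loose sample wine bottle, dark glass with a white paper label and a yellow screw cap; 136 mm tall in all: body 38 mm diameter up to 78 mm, shoulder to a 20 mm neck at 100 mm, cap 25 mm diameter from 104 to 136 mm (grip it there), about 0.16 kg. Origin: centre of its underside, z up along the bottle. It stands upright in a pocket of the caddy.
- bottle_blue: loose sample wine bottle, dark glass with a white paper label and a blue screw cap; 136 mm tall in all: body 38 mm diameter up to 78 mm, shoulder to a 20 mm neck at 100 mm, cap 25 mm diameter from 104 to 136 mm (grip it there), about 0.16 kg. Origin: centre of its underside, z up along the bottle. It stands upright in a pocket of the caddy.
- bottle_white: loose sample wine bottle, dark glass with a white paper label and a white screw cap; 136 mm tall in all: body 38 mm diameter up to 78 mm, shoulder to a 20 mm neck at 100 mm, cap 25 mm diameter from 104 to 136 mm (grip it there), about 0.16 kg. Origin: centre of its underside, z up along the bottle. It stands upright in a pocket of the caddy.
- tag_red: fixed red tag block, 12 x 34 x 34 mm (x, y, height), outside the caddy's -x wall, beside the pocket in which the red-capped bottle starts; it stays there and so keeps the starting order. Origin: centre of its underside; axes parallel to the caddy's; that pocket's centre is 39 mm along its +x.
- tag_yellow: fixed yellow tag block, 12 x 34 x 34 mm (x, y, height), outside the caddy's -x wall, beside the pocket in which the yellow-capped bottle starts; it stays there and so keeps the starting order. Origin: centre of its underside; axes parallel to the caddy's; that pocket's centre is 39 mm along its +x.
- tag_blue: fixed blue tag block, 12 x 34 x 34 mm (x, y, height), outside the caddy's -x wall, beside the pocket in which the blue-capped bottle starts; it stays there and so keeps the starting order. Origin: centre of its underside; axes parallel to the caddy's; that pocket's centre is 39 mm along its +x.
- tag_white: fixed white tag block, 12 x 34 x 34 mm (x, y, height), outside the caddy's -x wall, beside the pocket in which the white-capped bottle starts; it stays there and so keeps the starting order. Origin: centre of its underside; axes parallel to the caddy's; that pocket's centre is 39 mm along its +x.
Mind the look-alikes: they are no part of the job. What is shaped like the bottle_blue but orange or purple is not meant.

How it is judged:
By the outcome, as a careful person would: the job done as asked, in the order asked, and still so for the second after the job is handed in, with the robot touching nothing.
It also fails if it takes over 109 s, if anything falls off the work surface, if the arm or the gripper's body presses on something with over 40 N, if the wrist force passes 120 N, or if a joint passes its speed limit or range.

### The arm

A 6-joint arm with a two-finger parallel gripper is mounted at the origin on the work surface. World frame = base frame: x ahead of the robot, y to its left, z up, the work surface at z = 0. Lengths are in m, angles in rad, forces in N, time in s.
With the tool pointing down it reaches from about 0.3 to 0.775 m from the base axis. Payload 14.6 kg.
Tool frame: the origin (TCP) lies at the very end of the fingers, on their centre line; the grasp point (between the pads) lies ctrl.grasp_offset behind it (ctrl.grasp_offset is the distance from the TCP to the grasp point, in m); z points along the fingers, y is the direction in which the jaws open and shut (so a half turn about z gives the same grasp; the last joint's range is limited). The gripper opens to 94 mm and grips with 3 to 60 N. Pads are 16 mm wide; open, the fingers measure 119 mm over their backs; the gripper's body (75 mm by 177 mm) begins 78 mm behind the grasp point.
Start: joints at [-1.37, 0.3, 1.521, -0, 1.321, -0.067], TCP at [0.146, -0.53, 0.205] pointing down, gripper open.
Joint ranges: [-3.03, 3.03], [-0.79, 2.21], [0.23, 2.52], [-1.04, 4.18], [0, 3.07], [-2.55, 2.55]. Speed limits (rad/s): [2.22, 2.22, 2.57, 3.14, 3.14, 3.14].

### API

Orientations are given as [roll, pitch, yaw] about the fixed x, y, z axes, in that order (R = Rz(yaw) Ry(pitch) Rx(roll)).
In Python, from station import ctrl gives the robot as it stands. The module is installed in compiled form; this text tells all that it offers.
- The arm moves only by the tool carry_out, never from a script. Its argument "deltas" is a list of rows, each an object of numbers: "x", "y", "z": the shift along the tool's x, y, z in units of 0.02 m (1.0 is 0.02 m); "wx", "wy", "wz": the turn, a rotation vector about the tool's x, y, z in units of 0.08 rad (1.0 is 0.08 rad); "jaw": the opening in per cent of the stroke, from 0 (shut) to 100 (fully open). A call has 1 to 12 rows; each row shifts and turns the commanded pose from where the row before left it, along the tool's axes as they then stand; what a row does not reach is not made up. A row lasts 1/12 s, in which the tool goes at most 41.7 mm and 7.16 degrees, less where a joint would pass 70% of its speed; a pose out of reach is approached as far as the arm can. A call with a number of a shift or a turn outside -1 to 1 is refused whole. A call with a gripper value outside its range is refused whole. The fingers move at their own pace and stop on an object; "squeeze" is the grip in N (left out, the last holds). Time passes only in rows, so rows that do not move let the fingers close. It gives the time, the measured TCP pose, the force and the opening at its end, in the units of the state.
- ctrl.get_obs(): the state, without advancing time (a new reading comes with each control period).
- ctrl.camera(name): name is "scene" or "side" or "wrist"; returns the picture (400x640x3 uint8, blue, green, red); there is no depth.
- ctrl.camera_params(name): a dict with "mtx" (3x3 intrinsics, pixels), "dist" ([k1, k2, p1, p2, k3] as OpenCV has them; the pictures are not rectified), "origin" and "attitude" of the camera in the world. Camera axes: x right, y down, z forward; pixel columns grow to the right and rows downward; lengths in m; the calibration is good to about 2 mm. A picture is of the moment at which its call begins: read the wrist's pose just before it. camera_params takes no time and is no camera call; for the wrist camera it gives the pose at the moment of the call.
- ctrl.hand_in(): hands the job in, once; it reports no verdict.
Trained networks look in the newest picture that a camera, given by its name, has taken for a name from the list of things; names that differ only in an ending like _2 or _b are one class to them, and where a whole thing is asked for, a point or a joint stands for the part that bears it (a point fixed in the world has none). Each returns a list of dicts, best first, with "conf" (0 to 1); they miss things now and then, are a little off and sometimes report something else, mostly with a low value. They report only what shows in the picture. A call takes as long as a camera call. They do not tell look-alikes from the thing itself.
- ctrl.boxes_of(camera, label): "rect" ([left, top, right, bottom] in pixels, round what is visible of it).
- ctrl.mark_of(camera, label): "position" ([row, column] in pixels: a listed point, or the origin of a listed thing).
The state is a dict: "time_s": time; "qpos": joint angles; "joint_vel": joint speeds; "tau": joint torques, N m; "ee_pos": TCP position; "eef_rot": TCP orientation; "force": force on the tool from outside, world axes, zero at the start; "moment": the same for the moment, N m; "grip_width": finger opening in m.
Only numpy, scipy, OpenCV 4.12 (cv2) and the standard library are available. Lean on these libraries where they do the work, as an engineer would, in place of code of your own. Each camera call takes 0.05 s, during which the arm holds its last target.

## Working session

There is one attempt and no reset: what is moved stays moved. The work goes in short steps, Python scripts to look and compute and a tool call to move; the robot and the scene stay as the last step left them, time stands still between calls to the robot, and variables do not carry over. Pictures are saved under pics/ and viewed, and the job is handed in when it is done.

Besides the shell and the picture viewer there is one more tool, called after "Request:" in YAML: its name, and indented under it one key for each argument. carry_out: Moves the arm, as the interface text tells. Its arguments: {"type":"object","properties":{"deltas":{"type":"array"},"squeeze":{"type":"number"}},"required":["deltas"]}

```bash
ls; mkdir -p pics
python3 - <<'E'
from station import ctrl
import cv2
o=ctrl.get_obs();print(o, ctrl.grasp_offset)
for c in ["scene","side"]:
    im=ctrl.camera(c);cv2.imwrite(f"pics/{c}0.png",im)
    print(c,ctrl.camera_params(c))
E
```

```text
pics
{'time_s': 0.0, 'qpos': array([-1.36958341e+00,  3.00492551e-01,  1.52159067e+00, -1.91292186e-05,
        1.32066346e+00, -6.65757883e-02]), 'joint_vel': array([-1.89085798e-03,  3.29052482e-04, -5.40671771e-05,  8.31350942e-04,
        4.26439199e-04, -8.23518069e-04]), 'tau': array([-2.85621798e-03, -5.31816173e+01, -3.52744102e+01,  7.07436260e-02,
        2.43473402e-02, -5.43537840e-05]), 'ee_pos': array([ 0.14548326, -0.5301423 ,  0.2048705 ]), 'eef_rot': array([-3.14043994e+00, -5.82865300e-05,  2.67793412e-01]), 'force': array([ 0.34976281, -0.10939702,  0.51945291]), 'moment': array([ 0.01598292, -0.00029746,  0.02223817]), 'grip_width': 0.09372636342595558} 0.0188
scene {'mtx': array([[469.54426755,   0.        , 317.57856608],
       [  0.        , 469.54426755, 199.89526903],
       [  0.        ,   0.        ,   1.        ]]), 'dist': array([-0.04076552,  0.        ,  0.        ,  0.        ,  0.        ]), 'origin': array([ 1.12150149, -0.03830557,  0.79241041]), 'attitude': array([-2.48356645e+00, -1.04359645e-03,  1.43928443e+00])}
side {'mtx': array([[370.09819352,   0.        , 321.6240048 ],
       [  0.        , 370.09819352, 206.77337922],
       [  0.        ,   0.        ,   1.        ]]), 'dist': array([-0.0793164,  0.       ,  0.       ,  0.       ,  0.       ]), 'origin': array([0.24127088, 0.58698769, 0.66795425]), 'attitude': array([-2.32346018, -0.01740356, -2.62281623])}
```

View pics/scene0.png

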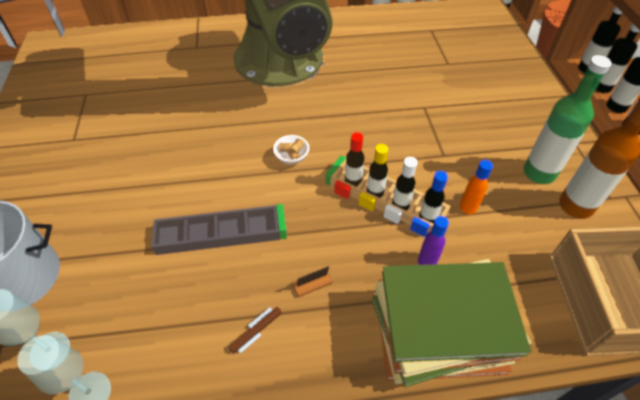

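View pics/side0.png

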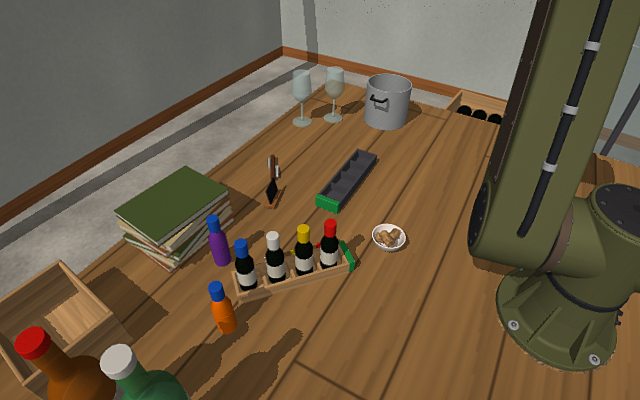

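```bash
cat > h.py <<'E'
import numpy as np, cv2
from scipy.spatial.transform import Rotation as Ro
from station import ctrl
def cam(c):
    p=ctrl.camera_params(c); R=Ro.from_euler('xyz',p['attitude']).as_matrix()
    return p['mtx'],p['dist'],np.array(p['origin']),R
def proj(c,P):
    K,d,o,R=cam(c) if isinstance(c,str) else c
    P=np.atleast_2d(P).astype(float)
    rv=cv2.Rodrigues(R.T)[0]; return cv2.projectPoints(P,rv,-R.T@o,K,d)[0][:,0]
def ray(c,uv):
    K,d,o,R=cam(c) if isinstance(c,str) else c
    n=cv2.undistortPoints(np.array([[uv]],float),K,d)[0,0]
    return o,R@np.array([n[0],n[1],1])
def onz(c,uv,z):
    o,v=ray(c,uv); return o+v*(z-o[2])/v[2]
E
python3 - <<'E'
from h import *
print(proj('scene',[[0,0,0],[0.146,-0.53,0.205],[.5,0,0]]),proj('side',[[0,0,0],[0.146,-0.53,0.205]]))
for c in ["scene","side"]:
  for l in ["caddy","stand","bottle_red","bottle_yellow","bottle_white","bottle_blue","tag_red","tag_yellow","tag_white","tag_blue"]:
    for m in ctrl.mark_of(c,l)[:4]:
        if m['conf']<.3: continue
        r,cc=m['position']; print(c,l,round(m['conf'],2),(round(cc),round(r)),onz(c,(cc,r),0.006 if 'bot' in l else 0).round(3))
E
```

```text
[[278.33724043  57.41055066]
 [ 38.65136377  39.01085123]
 [296.89571139 196.68453027]] [[553.76031047 314.61959613]
 [545.92944685 105.09027511]]
scene caddy 0.63 (386, 199) [0.532 0.188 0.   ]
scene stand 0.69 (220, 232) [ 0.571 -0.165 -0.   ]
scene stand 0.32 (343, 194) [ 0.504  0.1   -0.   ]
scene bottle_red 0.94 (350, 180) [0.473 0.121 0.006]
scene bottle_yellow 0.67 (373, 195) [0.522 0.161 0.006]
scene bottle_white 0.96 (399, 203) [0.548 0.211 0.006]
scene bottle_blue 0.97 (428, 263) [0.698 0.233 0.006]
scene bottle_blue 0.9 (426, 217) [0.592 0.257 0.006]
scene bottle_blue 0.74 (466, 206) [0.577 0.351 0.006]
scene bottle_blue 0.52 (351, 177) [0.467 0.124 0.006]
scene tag_red 0.74 (344, 192) [0.501 0.101 0.   ]
scene tag_red 0.31 (385, 196) [0.523 0.189 0.   ]
scene tag_yellow 0.6 (367, 208) [0.549 0.144 0.   ]
scene tag_white 0.48 (394, 214) [0.572 0.196 0.   ]
scene tag_blue 0.65 (419, 229) [0.617 0.238 0.   ]
side caddy 0.89 (291, 273) [0.537 0.183 0.   ]
side stand 0.84 (346, 180) [ 0.58  -0.172  0.   ]
side bottle_red 0.65 (327, 266) [0.476 0.129 0.006]
side bottle_yellow 0.63 (302, 270) [0.518 0.168 0.006]
side bottle_white 0.79 (276, 277) [0.556 0.214 0.006]
side bottle_blue 0.95 (226, 326) [0.573 0.36  0.006]
side bottle_blue 0.86 (248, 286) [0.595 0.263 0.006]
side bottle_blue 0.82 (223, 259) [0.688 0.235 0.006]
side tag_red 0.58 (319, 250) [0.516 0.094 0.   ]
side tag_yellow 0.4 (296, 259) [0.548 0.143 0.   ]
```

Run:
```python
import cv2,numpy as np
s=cv2.imread('pics/scene0.png');d=cv2.imread('pics/side0.png')
a=cv2.resize(s[190:265,140:300],(800,375),interpolation=cv2.INTER_CUBIC)
cv2.imwrite('pics/standA.png',a)
b=cv2.resize(d[140:220,310:390],(500,500),interpolation=cv2.INTER_CUBIC)
cv2.imwrite('pics/standB.png',b)
c=np.hstack([cv2.resize(s[125:275,320:500],(480,400)),])
cv2.imwrite('pics/cadA.png',cv2.resize(s[125:275,320:500],(720,600),interpolation=cv2.INTER_CUBIC))
```

```text
(no output)
```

View pics/standA.png

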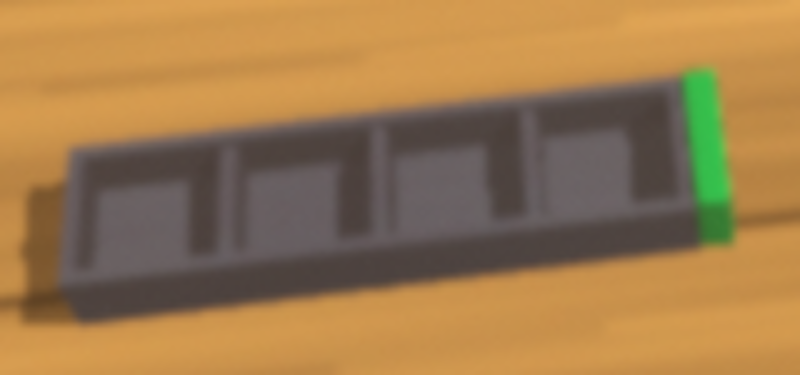

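View pics/standB.png

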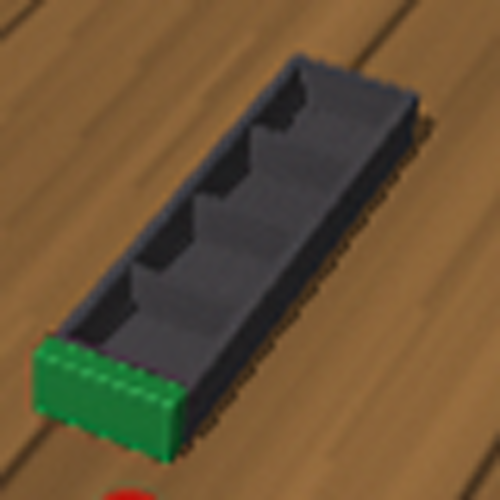

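View pics/cadA.png

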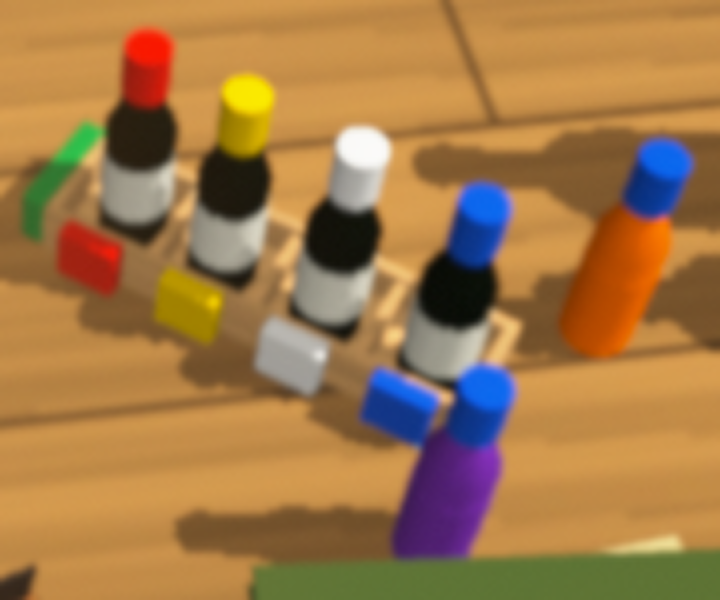

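```bash
cat > fit.py <<'E'
from h import *
from scipy.optimize import least_squares
sc=cam('scene');sd=cam('side')
ST=dict(scene=[((-.033,-.123,.03),(154,219.6)),((.033,-.123,.03),(152.4,246.6)),((-.033,.137,.034),(282.8,204)),((.033,.137,.034),(286.2,231))],
 side=[((.033,-.123,.03),(358,148.8)),((-.033,-.123,.03),(376.7,155.2)),((.033,.137,0),(315.9,205.6)),((-.033,.137,0),(337.5,214.1)),((.033,.137,.034),(315.9,195.5)),((-.033,.137,.034),(338,203))])
def res(p):
    r=[];c,s=np.cos(p[2]),np.sin(p[2]);R=np.array([[c,-s,0],[s,c,0],[0,0,1]])
    for n,cm in(('scene',sc),('side',sd)):
        P=np.array([a for a,b in ST[n]])@R.T+[p[0],p[1],0]
        r.append(proj(cm,P)-np.array([b for a,b in ST[n]]))
    return np.vstack(r).ravel()
f=least_squares(res,[.57,-.165,0],loss='soft_l1')
print('stand',f.x.round(4));print(f.fun.reshape(-1,2).round(1).tolist())
c,s=np.cos(f.x[2]),np.sin(f.x[2])
for y in(.09,.03,-.03,-.09):print(y,(f.x[0]-s*y).round(4),(f.x[1]+c*y).round(4))
E
python3 - <<'E'
exec(open('fit.py').read())
A=cv2.imread('pics/scene0.png');B=cv2.imread('pics/side0.png')
m={'red':(357,135.75),'yellow':(381.75,148),'white':(410.5,161.25),'blue':(441,175.75),'orange':(485.2,163.5),'purple':(441.2,221.5)}
for k,v in m.items():
    P=onz('scene',v,.142 if k not in('orange','purple') else .136);print(k,P.round(4),'side px',proj('side',P).round(1))
cv2.imwrite('pics/cadB.png',cv2.resize(B[200:330,190:360],(785,600),interpolation=cv2.INTER_CUBIC))
E
```

```text
stand [ 0.5723 -0.169   0.0155]
[[-0.8, -1.1], [-1.5, -0.3], [-0.5, -1.7], [-0.4, -2.1], [-1.4, -0.5], [-0.1, -0.5], [-1.5, 0.2], [-1.0, 0.4], [-1.5, 0.7], [-0.9, 1.9]]
0.09 0.5709 -0.079
0.03 0.5718 -0.139
-0.03 0.5728 -0.199
-0.09 0.5737 -0.259
red [0.4757 0.1257 0.142 ] side px [[329.6 222.3]]
yellow [0.5146 0.1668 0.142 ] side px [[302.2 227.9]]
white [0.5552 0.2129 0.142 ] side px [[271.5 235. ]]
blue [0.5973 0.2595 0.142 ] side px [[238.9 242.3]]
orange [0.5737 0.3547 0.136 ] side px [[215.2 285.6]]
purple [0.6925 0.2326 0.136 ] side px [[211.1 217.6]]
```

View pics/cadB.png

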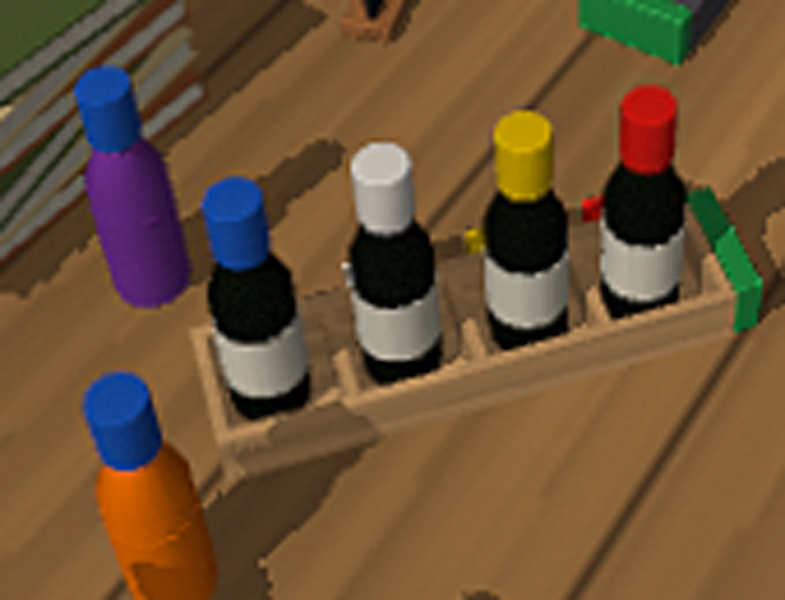

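```bash
cat >> h.py <<'E'
def go(tx,ty,tz=None,yaw=None):
    o=ctrl.get_obs();R=Ro.from_euler('xyz',o['eef_rot']).as_matrix();p=o['ee_pos']
    d=np.array([tx,ty,p[2] if tz is None else tz])-p
    print('t',round(o['time_s'],2),'tcp',p.round(4),'rpy',o['eef_rot'].round(4),'w',round(o['grip_width'],4),'F',o['force'].round(1))
    print('units',(R.T@d/0.02).round(3), '' if yaw is None else ('wz',-(yaw-o['eef_rot'][2])/0.08))
E
python3 - <<'E'
from h import *
m={'red':((357,135.75),(330.6,221.9)),'yellow':((381.75,148),(303.5,227.5)),'white':((410.5,161.25),(272.8,234.5)),'blue':((441,175.75),(240.9,242))}
for k,(a,b) in m.items():
    A=onz('scene',a,.142);B=onz('side',b,.142);print(k,A.round(4),B.round(4),((A+B)/2).round(4))
E
```

```text
red [0.4757 0.1257 0.142 ] [0.4745 0.1238 0.142 ] [0.4751 0.1248 0.142 ]
yellow [0.5146 0.1668 0.142 ] [0.5129 0.1645 0.142 ] [0.5137 0.1656 0.142 ]
white [0.5552 0.2129 0.142 ] [0.5538 0.2105 0.142 ] [0.5545 0.2117 0.142 ]
blue [0.5973 0.2595 0.142 ] [0.5944 0.257  0.142 ] [0.5959 0.2583 0.142 ]
```

Request:
carry_out:
  deltas:
    - {"wz":-0.88}
    - {"wz":-0.88}
    - {"wz":-0.88}
    - {"wz":-0.88}
    - {"wz":-0.88}
    - {"wz":-0.88}
    - {"wz":-0.88}
    - {"wz":-0.89,"jaw":55}
    - {"jaw":55}

```text
invalid input
```

Request:
carry_out:
  deltas:
    - {"x":0,"y":0,"z":0,"wx":0,"wy":0,"wz":-0.88,"jaw":100}
  squeeze: 30

```text
time_s: 1.18
ee_pos: [0.1455, -0.5304, 0.2055]
eef_rot: [3.142, 0.0, 0.337]
force: [-0.6, -0.6, -0.0]
grip_width: 0.094
```

Request:
carry_out:
  deltas:
    - {"wz":-0.88,"jaw":55}
    - {"wz":-0.88,"jaw":55}
    - {"wz":-0.88,"jaw":55}
    - {"wz":-0.88,"jaw":55}
    - {"wz":-0.88,"jaw":55}
    - {"wz":-0.88,"jaw":55}
    - {"wz":-0.88,"jaw":55}

```text
invalid input
```

Request:
carry_out:
  deltas:
    - {"x":0,"y":0,"z":0,"wx":0,"wy":0,"wz":-0.88,"jaw":55}
    - {"x":0,"y":0,"z":0,"wx":0,"wy":0,"wz":-0.88,"jaw":55}
    - {"x":0,"y":0,"z":0,"wx":0,"wy":0,"wz":-0.88,"jaw":55}
    - {"x":0,"y":0,"z":0,"wx":0,"wy":0,"wz":-0.88,"jaw":55}
    - {"x":0,"y":0,"z":0,"wx":0,"wy":0,"wz":-0.88,"jaw":55}
    - {"x":0,"y":0,"z":0,"wx":0,"wy":0,"wz":-0.88,"jaw":55}
    - {"x":0,"y":0,"z":0,"wx":0,"wy":0,"wz":-0.89,"jaw":55}

```text
time_s: 1.77
ee_pos: [0.1455, -0.5304, 0.2054]
eef_rot: [-3.142, 0.0, 0.835]
force: [0.4, -0.8, -0.0]
grip_width: 0.0526
```

```bash
python3 -c "
from h import *
go(.475,.125,.205,.832)"
```

```text
t 1.77 tcp [ 0.1455 -0.5304  0.2054] rpy [-3.1416  0.      0.8353] w 0.0526 F [ 0.4 -0.8 -0. ]
units [ 3.5351e+01 -9.7730e+00  2.2000e-02] ('wz', np.float64(0.04103608058072944))
```

Request:
carry_out:
  deltas:
    - {"x":0.98,"y":-0.27,"z":0,"wx":0,"wy":0,"wz":0,"jaw":55}
    - {"x":0.98,"y":-0.27,"z":0,"wx":0,"wy":0,"wz":0,"jaw":55}
    - {"x":0.98,"y":-0.27,"z":0,"wx":0,"wy":0,"wz":0,"jaw":55}
    - {"x":0.98,"y":-0.27,"z":0,"wx":0,"wy":0,"wz":0,"jaw":55}
    - {"x":0.98,"y":-0.27,"z":0,"wx":0,"wy":0,"wz":0,"jaw":55}
    - {"x":0.98,"y":-0.27,"z":0,"wx":0,"wy":0,"wz":0,"jaw":55}
    - {"x":0.98,"y":-0.27,"z":0,"wx":0,"wy":0,"wz":0,"jaw":55}
    - {"x":0.98,"y":-0.27,"z":0,"wx":0,"wy":0,"wz":0,"jaw":55}
    - {"x":0.98,"y":-0.27,"z":0,"wx":0,"wy":0,"wz":0,"jaw":55}
    - {"x":0.98,"y":-0.27,"z":0,"wx":0,"wy":0,"wz":0,"jaw":55}
    - {"x":0.98,"y":-0.27,"z":0,"wx":0,"wy":0,"wz":0,"jaw":55}
    - {"x":0.98,"y":-0.27,"z":0,"wx":0,"wy":0,"wz":0,"jaw":55}

```text
time_s: 2.77
ee_pos: [0.2564, -0.312, 0.2056]
eef_rot: [3.141, 0.0, 0.832]
force: [0.7, 0.8, -0.4]
grip_width: 0.0516
```

Request:
carry_out:
  deltas:
    - {"x":0.98,"y":-0.27,"z":0,"wx":0,"wy":0,"wz":0,"jaw":55}
    - {"x":0.98,"y":-0.27,"z":0,"wx":0,"wy":0,"wz":0,"jaw":55}
    - {"x":0.98,"y":-0.27,"z":0,"wx":0,"wy":0,"wz":0,"jaw":55}
    - {"x":0.98,"y":-0.27,"z":0,"wx":0,"wy":0,"wz":0,"jaw":55}
    - {"x":0.98,"y":-0.27,"z":0,"wx":0,"wy":0,"wz":0,"jaw":55}
    - {"x":0.98,"y":-0.27,"z":0,"wx":0,"wy":0,"wz":0,"jaw":55}
    - {"x":0.98,"y":-0.27,"z":0,"wx":0,"wy":0,"wz":0,"jaw":55}
    - {"x":0.98,"y":-0.27,"z":0,"wx":0,"wy":0,"wz":0,"jaw":55}
    - {"x":0.98,"y":-0.27,"z":0,"wx":0,"wy":0,"wz":0,"jaw":55}
    - {"x":0.98,"y":-0.27,"z":0,"wx":0,"wy":0,"wz":0,"jaw":55}
    - {"x":0.98,"y":-0.27,"z":0,"wx":0,"wy":0,"wz":0,"jaw":55}
    - {"x":0.98,"y":-0.27,"z":0,"wx":0,"wy":0,"wz":0,"jaw":55}

```text
time_s: 3.77
ee_pos: [0.3669, -0.0944, 0.2056]
eef_rot: [3.141, -0.0, 0.832]
force: [0.4, -0.3, 0.7]
grip_width: 0.0519
```

Request:
carry_out:
  deltas:
    - {"x":0.98,"y":-0.27,"z":0,"wx":0,"wy":0,"wz":0,"jaw":55}
    - {"x":0.98,"y":-0.27,"z":0,"wx":0,"wy":0,"wz":0,"jaw":55}
    - {"x":0.98,"y":-0.27,"z":0,"wx":0,"wy":0,"wz":0,"jaw":55}
    - {"x":0.98,"y":-0.27,"z":0,"wx":0,"wy":0,"wz":0,"jaw":55}
    - {"x":0.98,"y":-0.27,"z":0,"wx":0,"wy":0,"wz":0,"jaw":55}
    - {"x":0.98,"y":-0.27,"z":0,"wx":0,"wy":0,"wz":0,"jaw":55}
    - {"x":0.98,"y":-0.27,"z":0,"wx":0,"wy":0,"wz":0,"jaw":55}
    - {"x":0.98,"y":-0.27,"z":0,"wx":0,"wy":0,"wz":0,"jaw":55}
    - {"x":0.98,"y":-0.27,"z":0,"wx":0,"wy":0,"wz":0,"jaw":55}
    - {"x":0.98,"y":-0.27,"z":0,"wx":0,"wy":0,"wz":0,"jaw":55}
    - {"x":0,"y":0,"z":0,"wx":0,"wy":0,"wz":0,"jaw":55}
    - {"x":0,"y":0,"z":0,"wx":0,"wy":0,"wz":0,"jaw":55}

```text
time_s: 4.77
ee_pos: [0.4587, 0.0863, 0.2052]
eef_rot: [-3.141, 0.0, 0.833]
force: [0.8, -1.2, 0.3]
grip_width: 0.0517
```

```bash
python3 -c "
from h import *
c=cam('wrist');cv2.imwrite('pics/w1.png',ctrl.camera('wrist'));print(c)
print(proj(c,[[.4751,.1248,.142],[.5137,.1656,.142],[.5545,.2117,.142],[.5959,.2583,.142]]))
go(.475,.125,.205,.832)"
```

```text
(array([[305.24177868,   0.        , 322.14245953],
       [  0.        , 305.24177868, 198.2835666 ],
       [  0.        ,   0.        ,   1.        ]]), array([-0.0020555,  0.       ,  0.       ,  0.       ,  0.       ]), array([0.50585201, 0.13864677, 0.38381334]), array([[ 7.40118621e-01, -6.51672223e-01, -1.65975120e-01],
       [-6.72475910e-01, -7.17500205e-01, -1.81575346e-01],
       [-7.59573703e-04,  2.46001565e-01, -9.69269134e-01]]))
[[ 305.41177072  161.06169469]
 [ 305.91649044   86.03004306]
 [ 303.62334203   -7.27517248]
 [ 301.13936186 -116.00614936]]
t 4.82 tcp [0.4585 0.0857 0.2053] rpy [-3.1414e+00  4.0000e-04  8.3240e-01] w 0.0515 F [-0.1 -1.  -0.4]
units [ 2.008 -0.709  0.014] ('wz', np.float64(0.005290399697550907))
```

View pics/w1.png

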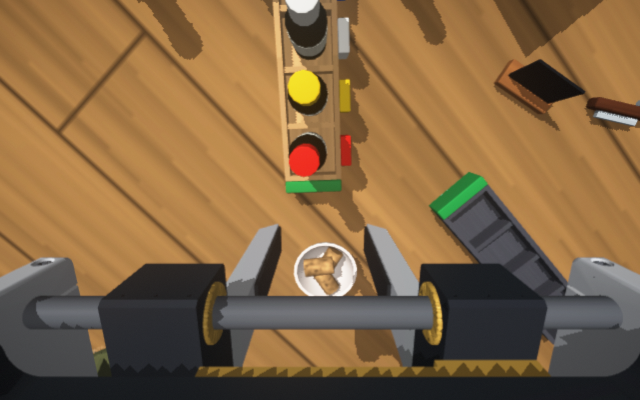

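Request:
carry_out:
  deltas:
    - {"x":0.67,"y":-0.24,"z":0,"wx":0,"wy":0,"wz":0,"jaw":55}
    - {"x":0.67,"y":-0.24,"z":0,"wx":0,"wy":0,"wz":0,"jaw":55}
    - {"x":0.67,"y":-0.23,"z":0,"wx":0,"wy":0,"wz":0,"jaw":55}
    - {"x":0,"y":0,"z":0.5,"wx":0,"wy":0,"wz":0,"jaw":55}
    - {"x":0,"y":0,"z":0.5,"wx":0,"wy":0,"wz":0,"jaw":55}
    - {"x":0,"y":0,"z":0,"wx":0,"wy":0,"wz":0,"jaw":55}

```text
time_s: 5.32
ee_pos: [0.4741, 0.1244, 0.1829]
eef_rot: [-3.139, 0.003, 0.832]
force: [-1.1, -0.7, 0.2]
grip_width: 0.0519
```

```bash
python3 -c "
from h import *
c=cam('wrist');cv2.imwrite('pics/w2.png',ctrl.camera('wrist'))
print(proj(c,[[.4751,.1248,.142],[.5137,.1656,.142],[.5545,.2117,.142],[.5959,.2583,.142]]))
go(.475,.125,.107,.832)"
```

```text
[[323.47537594 215.90574746]
 [325.03616427 140.12160523]
 [323.88376509  44.99955211]
 [322.71810213 -67.09908232]]
t 5.37 tcp [0.4744 0.1244 0.184 ] rpy [-3.140e+00  2.200e-03  8.314e-01] w 0.0514 F [ 0.4  0.5 -0. ]
units [0.05  0.008 3.851] ('wz', np.float64(-0.006973551209381312))
```

View pics/w2.png

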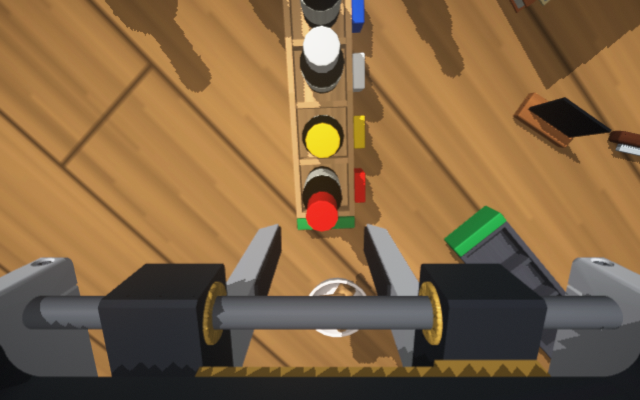

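Request:
carry_out:
  deltas:
    - {"x":0.05,"y":0,"z":0.65,"wx":0,"wy":0,"wz":0,"jaw":55}
    - {"x":0,"y":0,"z":0.65,"wx":0,"wy":0,"wz":0,"jaw":55}
    - {"x":0,"y":0,"z":0.65,"wx":0,"wy":0,"wz":0,"jaw":55}
    - {"x":0,"y":0,"z":0.65,"wx":0,"wy":0,"wz":0,"jaw":55}
    - {"x":0,"y":0,"z":0.65,"wx":0,"wy":0,"wz":0,"jaw":55}
    - {"x":0,"y":0,"z":0.6,"wx":0,"wy":0,"wz":0,"jaw":55}
    - {"x":0,"y":0,"z":0,"wx":0,"wy":0,"wz":0,"jaw":55}
    - {"x":0,"y":0,"z":0,"wx":0,"wy":0,"wz":0,"jaw":10}
    - {"x":0,"y":0,"z":0,"wx":0,"wy":0,"wz":0,"jaw":10}
    - {"x":0,"y":0,"z":0,"wx":0,"wy":0,"wz":0,"jaw":10}
    - {"x":0,"y":0,"z":0,"wx":0,"wy":0,"wz":0,"jaw":10}
    - {"x":0,"y":0,"z":0,"wx":0,"wy":0,"wz":0,"jaw":10}
  squeeze: 25

```text
time_s: 6.37
ee_pos: [0.4761, 0.1259, 0.109]
eef_rot: [3.141, -0.001, 0.832]
force: [0.2, -0.3, 3.5]
grip_width: 0.0246
```

Request:
carry_out:
  deltas:
    - {"x":0,"y":0,"z":-0.4,"wx":0,"wy":0,"wz":0,"jaw":10}
    - {"x":0,"y":0,"z":-0.8,"wx":0,"wy":0,"wz":0,"jaw":10}
    - {"x":0,"y":0,"z":-0.8,"wx":0,"wy":0,"wz":0,"jaw":10}
    - {"x":0,"y":0,"z":-0.8,"wx":0,"wy":0,"wz":0,"jaw":10}
    - {"x":0,"y":0,"z":-0.8,"wx":0,"wy":0,"wz":0,"jaw":10}
    - {"x":0,"y":0,"z":-0.4,"wx":0,"wy":0,"wz":0,"jaw":10}
    - {"x":0,"y":0,"z":0,"wx":0,"wy":0,"wz":0,"jaw":10}

```text
time_s: 6.95
ee_pos: [0.4766, 0.126, 0.1904]
eef_rot: [3.14, -0.002, 0.832]
force: [0.5, -0.1, -1.1]
grip_width: 0.0247
```

```bash
python3 -c "
from h import *
cv2.imwrite('pics/w3.png',ctrl.camera('wrist'))
go(.5737,-.259,.18,.832)"
```

```text
t 7.0 tcp [0.4761 0.1259 0.1889] rpy [ 3.1408e+00 -1.0000e-03  8.3180e-01] w 0.0245 F [-0.4  0.7 -1.7]
units [-10.939  16.569   0.449] ('wz', np.float64(-0.0020421417676511067))
```

View pics/w3.png

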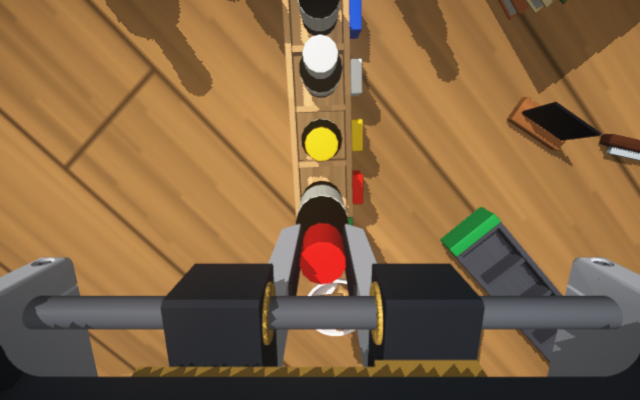

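Request:
carry_out:
  deltas:
    - {"x":-0.5,"y":0.8,"z":0,"wx":0,"wy":0,"wz":0,"jaw":10}
    - {"x":-0.5,"y":0.8,"z":0,"wx":0,"wy":0,"wz":0,"jaw":10}
    - {"x":-0.5,"y":0.8,"z":0,"wx":0,"wy":0,"wz":0,"jaw":10}
    - {"x":-0.5,"y":0.8,"z":0,"wx":0,"wy":0,"wz":0,"jaw":10}
    - {"x":-0.5,"y":0.8,"z":0,"wx":0,"wy":0,"wz":0,"jaw":10}
    - {"x":-0.5,"y":0.8,"z":0,"wx":0,"wy":0,"wz":0,"jaw":10}
    - {"x":-0.5,"y":0.8,"z":0,"wx":0,"wy":0,"wz":0,"jaw":10}
    - {"x":-0.5,"y":0.8,"z":0,"wx":0,"wy":0,"wz":0,"jaw":10}
    - {"x":-0.5,"y":0.8,"z":0,"wx":0,"wy":0,"wz":0,"jaw":10}
    - {"x":-0.5,"y":0.8,"z":0,"wx":0,"wy":0,"wz":0,"jaw":10}
    - {"x":-0.5,"y":0.8,"z":0,"wx":0,"wy":0,"wz":0,"jaw":10}
    - {"x":-0.5,"y":0.8,"z":0,"wx":0,"wy":0,"wz":0,"jaw":10}

```text
time_s: 8.0
ee_pos: [0.5367, -0.093, 0.1871]
eef_rot: [-3.14, 0.001, 0.832]
force: [-0.3, 0.3, -0.7]
grip_width: 0.0248
```

Request:
carry_out:
  deltas:
    - {"x":-0.6,"y":0.8,"z":0,"wx":0,"wy":0,"wz":0,"jaw":10}
    - {"x":-0.6,"y":0.8,"z":0,"wx":0,"wy":0,"wz":0,"jaw":10}
    - {"x":-0.6,"y":0.8,"z":0,"wx":0,"wy":0,"wz":0,"jaw":10}
    - {"x":-0.6,"y":0.8,"z":0,"wx":0,"wy":0,"wz":0,"jaw":10}
    - {"x":-0.6,"y":0.8,"z":0,"wx":0,"wy":0,"wz":0,"jaw":10}
    - {"x":-0.6,"y":0.8,"z":0,"wx":0,"wy":0,"wz":0,"jaw":10}
    - {"x":-0.6,"y":0.8,"z":0,"wx":0,"wy":0,"wz":0,"jaw":10}
    - {"x":-0.5,"y":0.8,"z":0,"wx":0,"wy":0,"wz":0,"jaw":10}
    - {"x":-0.2,"y":0.5,"z":0,"wx":0,"wy":0,"wz":0,"jaw":10}
    - {"x":0,"y":0,"z":0,"wx":0,"wy":0,"wz":0,"jaw":10}
    - {"x":0,"y":0,"z":0,"wx":0,"wy":0,"wz":0,"jaw":10}

```text
time_s: 8.92
ee_pos: [0.5726, -0.2573, 0.187]
eef_rot: [-3.139, 0.0, 0.831]
force: [-0.3, 0.5, -0.7]
grip_width: 0.0247
```

```bash
python3 -c "
from h import *
c=cam('wrist');im=ctrl.camera('wrist');cv2.imwrite('pics/w4.png',im)
x,y,t=.5723,-.169,.0155
R=np.array([[np.cos(t),-np.sin(t),0],[np.sin(t),np.cos(t),0],[0,0,1]])
L=np.array([[a,b,.03] for a in(-.033,.033) for b in(-.123,.123)]+[[a,b,.034] for a in(-.033,.033) for b in(.123,.137)]+[[0,b,.006] for b in (.09,.03,-.03,-.09)])
u=proj(c,L@R.T+[x,y,0]);print(u.round(1).tolist())
for p in u: cv2.circle(im,tuple(int(v) for v in p.round()),3,(255,0,255),1)
cv2.imwrite('pics/w4o.png',im)
go(.5737,-.259,.18,.832)"
```

```text
[[323.3, 225.3], [157.9, 58.5], [366.1, 187.2], [200.7, 8.7], [155.8, 57.7], [144.8, 46.7], [199.1, 7.2], [188.1, -4.7], [212.0, 64.2], [251.8, 105.8], [289.2, 145.0], [324.5, 181.8]]
t 8.97 tcp [ 0.5726 -0.2569  0.1874] rpy [-3.1399e+00  3.0000e-04  8.3190e-01] w 0.0248 F [ 0.3  0.4 -2.1]
units [-0.042  0.111  0.37 ] ('wz', np.float64(-0.0017189190986158231))
```

View pics/w4o.png

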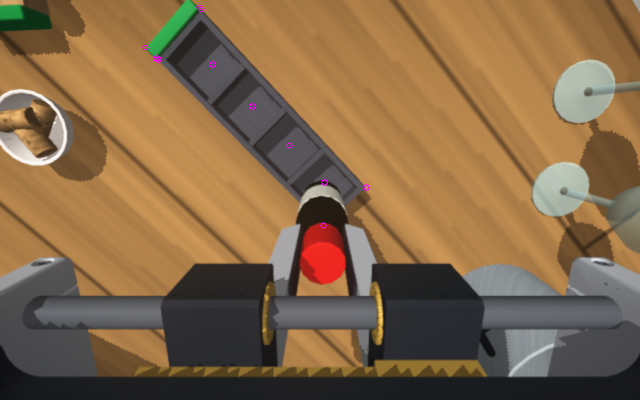

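```bash
python3 -c "
import cv2
im=cv2.imread('pics/w4.png')
cv2.imwrite('pics/w4c.png',cv2.resize(im[0:210,140:380],(686,600),interpolation=cv2.INTER_CUBIC))"
```

```text
(no output)
```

View pics/w4c.png

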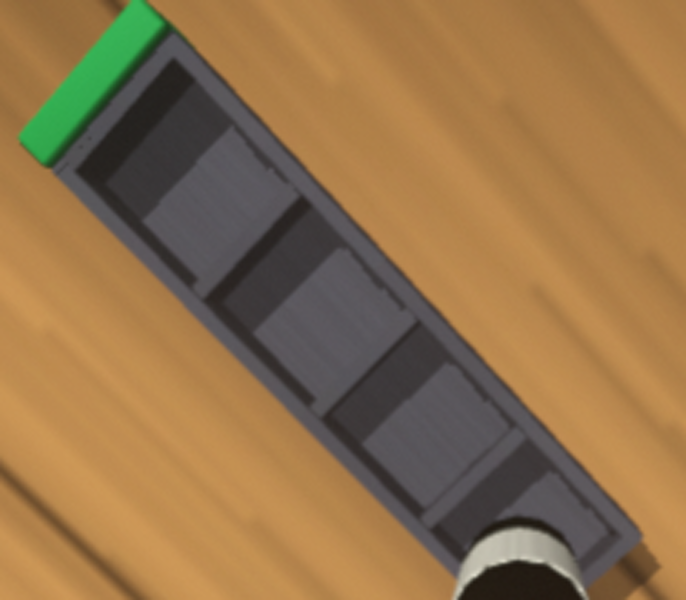

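Request:
carry_out:
  deltas:
    - {"x":0,"y":0.06,"z":0.5,"wx":0,"wy":0,"wz":0,"jaw":10}
    - {"x":0,"y":0,"z":0.7,"wx":0,"wy":0,"wz":0,"jaw":10}
    - {"x":0,"y":0,"z":0.7,"wx":0,"wy":0,"wz":0,"jaw":10}
    - {"x":0,"y":0,"z":0.6,"wx":0,"wy":0,"wz":0,"jaw":10}
    - {"x":0,"y":0,"z":0.5,"wx":0,"wy":0,"wz":0,"jaw":10}
    - {"x":0,"y":0,"z":0.4,"wx":0,"wy":0,"wz":0,"jaw":10}
    - {"x":0,"y":0,"z":0.3,"wx":0,"wy":0,"wz":0,"jaw":10}
    - {"x":0,"y":0,"z":0.1,"wx":0,"wy":0,"wz":0,"jaw":10}
    - {"x":0,"y":0,"z":0,"wx":0,"wy":0,"wz":0,"jaw":10}

```text
time_s: 9.72
ee_pos: [0.5739, -0.2583, 0.1121]
eef_rot: [-3.141, 0.0, 0.832]
force: [0.2, 0.1, -1.3]
grip_width: 0.0244
```

```bash
python3 -c "
from h import *
cv2.imwrite('pics/sc5.png',cv2.resize(ctrl.camera('scene')[130:280,130:320],(760,600),interpolation=cv2.INTER_CUBIC))
go(.5737,-.259,.107,.832)"
```

```text
t 9.77 tcp [ 0.574  -0.2584  0.1127] rpy [ 3.1413e+00 -1.0000e-04  8.3180e-01] w 0.0246 F [ 0.6 -0.3 -1.3]
units [-0.032  0.009  0.283] ('wz', np.float64(-0.0026900817860067705))
```

View pics/sc5.png

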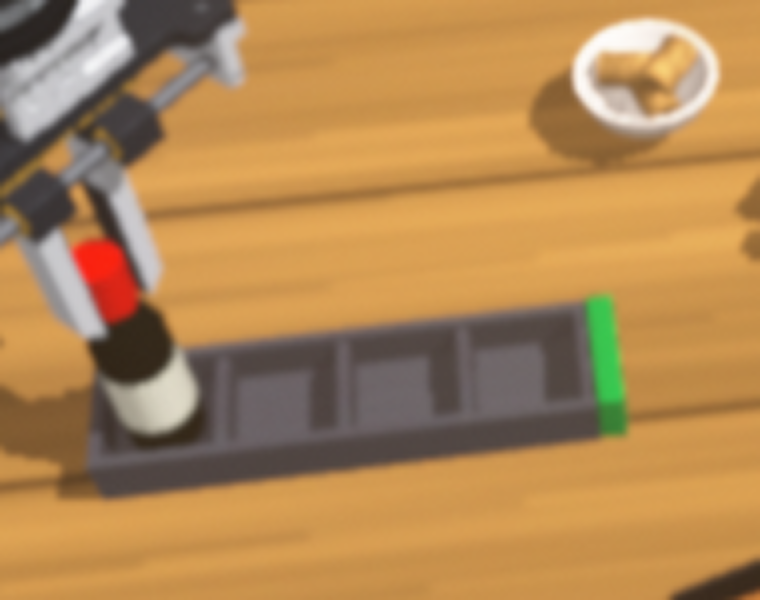

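Request:
carry_out:
  deltas:
    - {"x":0,"y":0,"z":0.1,"wx":0,"wy":0,"wz":0,"jaw":10}
    - {"x":0,"y":0,"z":0.05,"wx":0,"wy":0,"wz":0,"jaw":10}
    - {"x":0,"y":0,"z":0,"wx":0,"wy":0,"wz":0,"jaw":10}

```text
time_s: 10.02
ee_pos: [0.5739, -0.2584, 0.1095]
eef_rot: [3.141, -0.0, 0.832]
force: [-0.6, -0.1, -1.4]
grip_width: 0.0245
```

Request:
carry_out:
  deltas:
    - {"x":0,"y":0,"z":0.05,"wx":0,"wy":0,"wz":0,"jaw":10}
    - {"x":0,"y":0,"z":0.03,"wx":0,"wy":0,"wz":0,"jaw":10}
    - {"x":0,"y":0,"z":0,"wx":0,"wy":0,"wz":0,"jaw":10}

```text
time_s: 10.27
ee_pos: [0.5743, -0.2585, 0.1091]
eef_rot: [3.14, -0.0, 0.832]
force: [-1.8, 0.4, 5.2]
grip_width: 0.0249
```

Request:
carry_out:
  deltas:
    - {"x":0,"y":0,"z":0,"wx":0,"wy":0,"wz":0,"jaw":50}
    - {"x":0,"y":0,"z":0,"wx":0,"wy":0,"wz":0,"jaw":50}
    - {"x":0,"y":0,"z":0,"wx":0,"wy":0,"wz":0,"jaw":50}
    - {"x":0,"y":0,"z":0,"wx":0,"wy":0,"wz":0,"jaw":50}
    - {"x":0,"y":0,"z":-0.4,"wx":0,"wy":0,"wz":0,"jaw":50}
    - {"x":0,"y":0,"z":-0.8,"wx":0,"wy":0,"wz":0,"jaw":50}
    - {"x":0,"y":0,"z":-0.8,"wx":0,"wy":0,"wz":0,"jaw":50}
    - {"x":0,"y":0,"z":-0.8,"wx":0,"wy":0,"wz":0,"jaw":50}
    - {"x":0,"y":0,"z":-0.8,"wx":0,"wy":0,"wz":0,"jaw":50}
    - {"x":0,"y":0,"z":-0.4,"wx":0,"wy":0,"wz":0,"jaw":50}
    - {"x":0,"y":0,"z":0,"wx":0,"wy":0,"wz":0,"jaw":50}

```text
time_s: 11.18
ee_pos: [0.5745, -0.2587, 0.1901]
eef_rot: [3.138, -0.001, 0.832]
force: [0.2, 0.2, 0.4]
grip_width: 0.0469
```

```bash
python3 -c "
from h import *
cv2.imwrite('pics/w6.png',ctrl.camera('wrist'))
go(.5137,.166,.188,.832)"
```

```text
t 11.23 tcp [ 0.5741 -0.2585  0.1885] rpy [ 3.1403e+00 -4.0000e-04  8.3180e-01] w 0.0472 F [-0.2 -0.3 -1.3]
units [ 1.3653e+01 -1.6527e+01  7.0000e-03] ('wz', np.float64(-0.0021639827149769197))
```

View pics/w6.png

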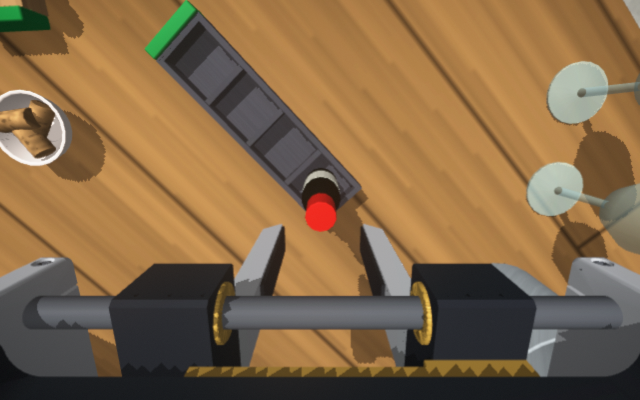

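Request:
carry_out:
  deltas:
    - {"x":0.68,"y":-0.83,"z":0,"wx":0,"wy":0,"wz":0,"jaw":50}
    - {"x":0.68,"y":-0.83,"z":0,"wx":0,"wy":0,"wz":0,"jaw":50}
    - {"x":0.68,"y":-0.83,"z":0,"wx":0,"wy":0,"wz":0,"jaw":50}
    - {"x":0.68,"y":-0.83,"z":0,"wx":0,"wy":0,"wz":0,"jaw":50}
    - {"x":0.68,"y":-0.83,"z":0,"wx":0,"wy":0,"wz":0,"jaw":50}
    - {"x":0.68,"y":-0.83,"z":0,"wx":0,"wy":0,"wz":0,"jaw":50}
    - {"x":0.68,"y":-0.83,"z":0,"wx":0,"wy":0,"wz":0,"jaw":50}
    - {"x":0.68,"y":-0.83,"z":0,"wx":0,"wy":0,"wz":0,"jaw":50}
    - {"x":0.68,"y":-0.83,"z":0,"wx":0,"wy":0,"wz":0,"jaw":50}
    - {"x":0.68,"y":-0.83,"z":0,"wx":0,"wy":0,"wz":0,"jaw":50}
    - {"x":0.68,"y":-0.83,"z":0,"wx":0,"wy":0,"wz":0,"jaw":50}
    - {"x":0.68,"y":-0.83,"z":0,"wx":0,"wy":0,"wz":0,"jaw":50}

```text
time_s: 12.23
ee_pos: [0.5359, -0.0025, 0.1867]
eef_rot: [-3.14, 0.001, 0.832]
force: [-0.6, -0.8, -0.2]
grip_width: 0.0471
```

Request:
carry_out:
  deltas:
    - {"x":0.68,"y":-0.83,"z":0,"wx":0,"wy":0,"wz":0,"jaw":50}
    - {"x":0.68,"y":-0.83,"z":0,"wx":0,"wy":0,"wz":0,"jaw":50}
    - {"x":0.68,"y":-0.83,"z":0,"wx":0,"wy":0,"wz":0,"jaw":50}
    - {"x":0.68,"y":-0.83,"z":0,"wx":0,"wy":0,"wz":0,"jaw":50}
    - {"x":0.68,"y":-0.83,"z":0,"wx":0,"wy":0,"wz":0,"jaw":50}
    - {"x":0.68,"y":-0.83,"z":0,"wx":0,"wy":0,"wz":0,"jaw":50}
    - {"x":0.68,"y":-0.83,"z":0,"wx":0,"wy":0,"wz":0,"jaw":50}
    - {"x":0.7,"y":-0.72,"z":0,"wx":0,"wy":0,"wz":0,"jaw":50}
    - {"x":0,"y":0,"z":0,"wx":0,"wy":0,"wz":0,"jaw":50}
    - {"x":0,"y":0,"z":0,"wx":0,"wy":0,"wz":0,"jaw":50}

```text
time_s: 13.07
ee_pos: [0.5131, 0.1654, 0.1868]
eef_rot: [-3.141, 0.001, 0.833]
force: [0.7, -0.5, -0.6]
grip_width: 0.047
```

```bash
python3 -c "
from h import *
cv2.imwrite('pics/w7.png',ctrl.camera('wrist'))
go(.5137,.166,.109,.832)"
```

```text
t 13.12 tcp [0.5133 0.1648 0.1871] rpy [-3.141e+00  1.200e-03  8.324e-01] w 0.047 F [-0.4  0.9 -0.2]
units [ 0.062 -0.026  3.902] ('wz', np.float64(0.00460686391680204))
```

View pics/w7.png

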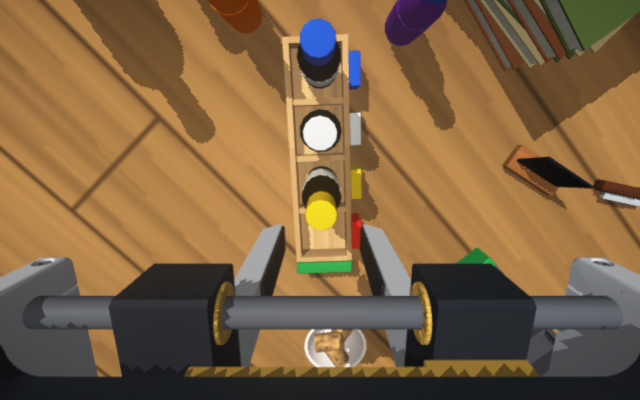

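Request:
carry_out:
  deltas:
    - {"x":0.05,"y":0,"z":0.65,"wx":0,"wy":0,"wz":0,"jaw":50}
    - {"x":0,"y":0,"z":0.65,"wx":0,"wy":0,"wz":0,"jaw":50}
    - {"x":0,"y":0,"z":0.65,"wx":0,"wy":0,"wz":0,"jaw":50}
    - {"x":0,"y":0,"z":0.65,"wx":0,"wy":0,"wz":0,"jaw":50}
    - {"x":0,"y":0,"z":0.65,"wx":0,"wy":0,"wz":0,"jaw":50}
    - {"x":0,"y":0,"z":0.65,"wx":0,"wy":0,"wz":0,"jaw":50}
    - {"x":0,"y":0,"z":0,"wx":0,"wy":0,"wz":0,"jaw":50}
    - {"x":0,"y":0,"z":0,"wx":0,"wy":0,"wz":0,"jaw":10}
    - {"x":0,"y":0,"z":0,"wx":0,"wy":0,"wz":0,"jaw":10}
    - {"x":0,"y":0,"z":0,"wx":0,"wy":0,"wz":0,"jaw":10}
    - {"x":0,"y":0,"z":0,"wx":0,"wy":0,"wz":0,"jaw":10}
    - {"x":0,"y":0,"z":0,"wx":0,"wy":0,"wz":0,"jaw":10}

```text
time_s: 14.12
ee_pos: [0.5146, 0.1659, 0.1105]
eef_rot: [3.141, -0.001, 0.832]
force: [-0.7, -0.8, 2.5]
grip_width: 0.0246
```

Request:
carry_out:
  deltas:
    - {"x":0,"y":0,"z":-0.4,"wx":0,"wy":0,"wz":0,"jaw":10}
    - {"x":0,"y":0,"z":-0.8,"wx":0,"wy":0,"wz":0,"jaw":10}
    - {"x":0,"y":0,"z":-0.8,"wx":0,"wy":0,"wz":0,"jaw":10}
    - {"x":0,"y":0,"z":-0.8,"wx":0,"wy":0,"wz":0,"jaw":10}
    - {"x":0,"y":0,"z":-0.8,"wx":0,"wy":0,"wz":0,"jaw":10}
    - {"x":0,"y":0,"z":-0.4,"wx":0,"wy":0,"wz":0,"jaw":10}
    - {"x":0,"y":0,"z":0,"wx":0,"wy":0,"wz":0,"jaw":10}

```text
time_s: 14.7
ee_pos: [0.5149, 0.1661, 0.1918]
eef_rot: [3.14, -0.002, 0.832]
force: [-0.6, -0.4, -2.0]
grip_width: 0.0244
```

```bash
python3 -c "
from h import *
go(.573,-.1985,.188,.832)"
```

```text
t 14.7 tcp [0.5149 0.1661 0.1918] rpy [ 3.1399e+00 -2.5000e-03  8.3190e-01] w 0.0244 F [-0.6 -0.4 -2. ]
units [-11.517  14.425   0.186] ('wz', np.float64(-0.0008011546209427123))
```

Request:
carry_out:
  deltas:
    - {"x":-0.64,"y":0.8,"z":0,"wx":0,"wy":0,"wz":0,"jaw":10}
    - {"x":-0.64,"y":0.8,"z":0,"wx":0,"wy":0,"wz":0,"jaw":10}
    - {"x":-0.64,"y":0.8,"z":0,"wx":0,"wy":0,"wz":0,"jaw":10}
    - {"x":-0.64,"y":0.8,"z":0,"wx":0,"wy":0,"wz":0,"jaw":10}
    - {"x":-0.64,"y":0.8,"z":0,"wx":0,"wy":0,"wz":0,"jaw":10}
    - {"x":-0.64,"y":0.8,"z":0,"wx":0,"wy":0,"wz":0,"jaw":10}
    - {"x":-0.64,"y":0.8,"z":0,"wx":0,"wy":0,"wz":0,"jaw":10}
    - {"x":-0.64,"y":0.8,"z":0,"wx":0,"wy":0,"wz":0,"jaw":10}
    - {"x":-0.64,"y":0.8,"z":0,"wx":0,"wy":0,"wz":0,"jaw":10}
    - {"x":-0.64,"y":0.8,"z":0,"wx":0,"wy":0,"wz":0,"jaw":10}
    - {"x":-0.64,"y":0.8,"z":0,"wx":0,"wy":0,"wz":0,"jaw":10}
    - {"x":-0.64,"y":0.8,"z":0,"wx":0,"wy":0,"wz":0,"jaw":10}

```text
time_s: 15.7
ee_pos: [0.5524, -0.0779, 0.1888]
eef_rot: [-3.14, 0.001, 0.832]
force: [0.5, 0.5, -2.0]
grip_width: 0.0248
```

Request:
carry_out:
  deltas:
    - {"x":-0.64,"y":0.8,"z":0,"wx":0,"wy":0,"wz":0,"jaw":10}
    - {"x":-0.64,"y":0.8,"z":0,"wx":0,"wy":0,"wz":0,"jaw":10}
    - {"x":-0.64,"y":0.8,"z":0,"wx":0,"wy":0,"wz":0,"jaw":10}
    - {"x":-0.64,"y":0.8,"z":0,"wx":0,"wy":0,"wz":0,"jaw":10}
    - {"x":-0.4,"y":0.5,"z":0,"wx":0,"wy":0,"wz":0,"jaw":10}
    - {"x":-0.4,"y":0.5,"z":0,"wx":0,"wy":0,"wz":0,"jaw":10}
    - {"x":-0.3,"y":0.4,"z":0,"wx":0,"wy":0,"wz":0,"jaw":10}
    - {"x":-0.15,"y":0.2,"z":0,"wx":0,"wy":0,"wz":0,"jaw":10}
    - {"x":0,"y":0,"z":0,"wx":0,"wy":0,"wz":0,"jaw":10}
    - {"x":0,"y":0,"z":0,"wx":0,"wy":0,"wz":0,"jaw":10}

```text
time_s: 16.53
ee_pos: [0.5724, -0.1976, 0.1897]
eef_rot: [-3.141, -0.0, 0.832]
force: [-0.1, 0.0, -2.1]
grip_width: 0.0243
```

```bash
python3 -c "
from h import *
cv2.imwrite('pics/w8.png',ctrl.camera('wrist'))
go(.573,-.1985,.1105,.832)"
```

```text
t 16.58 tcp [ 0.5724 -0.1974  0.1898] rpy [-3.1414e+00 -1.0000e-04  8.3230e-01] w 0.0243 F [-0.5  0.  -2.5]
units [-0.022  0.062  3.965] ('wz', np.float64(0.003618718840449342))
```

View pics/w8.png

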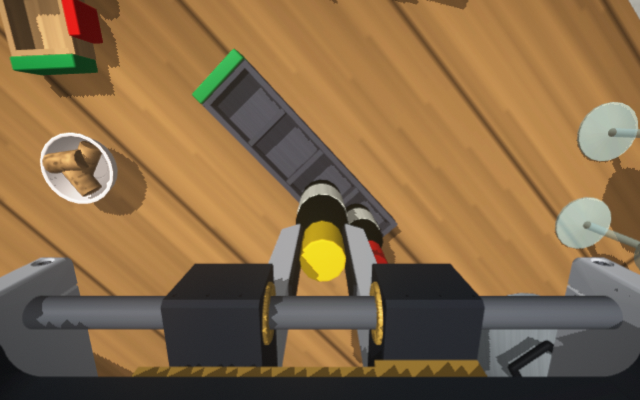

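Request:
carry_out:
  deltas:
    - {"x":0,"y":0.06,"z":0.5,"wx":0,"wy":0,"wz":0,"jaw":10}
    - {"x":0,"y":0,"z":0.7,"wx":0,"wy":0,"wz":0,"jaw":10}
    - {"x":0,"y":0,"z":0.7,"wx":0,"wy":0,"wz":0,"jaw":10}
    - {"x":0,"y":0,"z":0.7,"wx":0,"wy":0,"wz":0,"jaw":10}
    - {"x":0,"y":0,"z":0.5,"wx":0,"wy":0,"wz":0,"jaw":10}
    - {"x":0,"y":0,"z":0.4,"wx":0,"wy":0,"wz":0,"jaw":10}
    - {"x":0,"y":0,"z":0.25,"wx":0,"wy":0,"wz":0,"jaw":10}
    - {"x":0,"y":0,"z":0.1,"wx":0,"wy":0,"wz":0,"jaw":10}
    - {"x":0,"y":0,"z":0.05,"wx":0,"wy":0,"wz":0,"jaw":10}
    - {"x":0,"y":0,"z":0,"wx":0,"wy":0,"wz":0,"jaw":10}
    - {"x":0,"y":0,"z":0,"wx":0,"wy":0,"wz":0,"jaw":10}

```text
time_s: 17.5
ee_pos: [0.5735, -0.1989, 0.1124]
eef_rot: [3.141, -0.0, 0.832]
force: [0.5, -0.1, -2.6]
grip_width: 0.0244
```

Request:
carry_out:
  deltas:
    - {"x":0,"y":0,"z":0.05,"wx":0,"wy":0,"wz":0,"jaw":10}
    - {"x":0,"y":0,"z":0.04,"wx":0,"wy":0,"wz":0,"jaw":10}
    - {"x":0,"y":0,"z":0,"wx":0,"wy":0,"wz":0,"jaw":10}

```text
time_s: 17.75
ee_pos: [0.5735, -0.1989, 0.1105]
eef_rot: [3.141, -0.0, 0.832]
force: [-0.3, 0.1, 1.8]
grip_width: 0.0243
```

Request:
carry_out:
  deltas:
    - {"x":0,"y":0,"z":0,"wx":0,"wy":0,"wz":0,"jaw":48}
    - {"x":0,"y":0,"z":0,"wx":0,"wy":0,"wz":0,"jaw":48}
    - {"x":0,"y":0,"z":0,"wx":0,"wy":0,"wz":0,"jaw":48}
    - {"x":0,"y":0,"z":0,"wx":0,"wy":0,"wz":0,"jaw":48}
    - {"x":0,"y":0,"z":-0.4,"wx":0,"wy":0,"wz":0,"jaw":48}
    - {"x":0,"y":0,"z":-0.8,"wx":0,"wy":0,"wz":0,"jaw":48}
    - {"x":0,"y":0,"z":-0.8,"wx":0,"wy":0,"wz":0,"jaw":48}
    - {"x":0,"y":0,"z":-0.8,"wx":0,"wy":0,"wz":0,"jaw":48}
    - {"x":0,"y":0,"z":-0.8,"wx":0,"wy":0,"wz":0,"jaw":48}
    - {"x":0,"y":0,"z":-0.4,"wx":0,"wy":0,"wz":0,"jaw":48}
    - {"x":0,"y":0,"z":0,"wx":0,"wy":0,"wz":0,"jaw":48}

```text
time_s: 18.67
ee_pos: [0.5739, -0.199, 0.1923]
eef_rot: [3.138, -0.001, 0.832]
force: [-0.4, 0.7, 0.4]
grip_width: 0.0453
```

```bash
python3 -c "
from h import *
cv2.imwrite('pics/w9.png',ctrl.camera('wrist'))
go(.5545,.212,.188,.832)"
```

```text
t 18.72 tcp [ 0.5735 -0.1989  0.1907] rpy [ 3.1403e+00 -5.0000e-04  8.3180e-01] w 0.0451 F [ 0.5  0.1 -0.3]
units [ 14.546 -14.537   0.123] ('wz', np.float64(-0.002398160737680788))
```

View pics/w9.png

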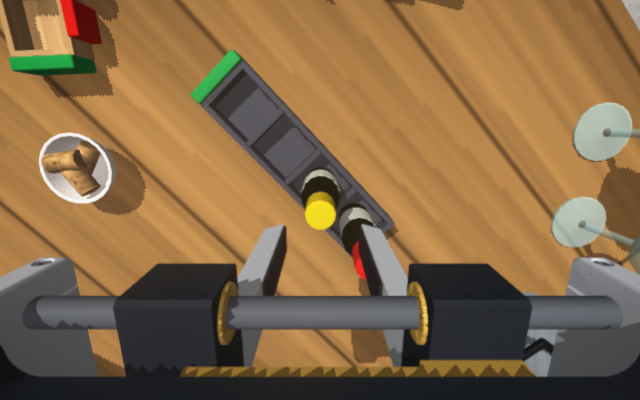

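Request:
carry_out:
  deltas:
    - {"x":0.8,"y":-0.8,"z":0,"wx":0,"wy":0,"wz":0,"jaw":50}
    - {"x":0.8,"y":-0.8,"z":0,"wx":0,"wy":0,"wz":0,"jaw":50}
    - {"x":0.8,"y":-0.8,"z":0,"wx":0,"wy":0,"wz":0,"jaw":50}
    - {"x":0.8,"y":-0.8,"z":0,"wx":0,"wy":0,"wz":0,"jaw":50}
    - {"x":0.8,"y":-0.8,"z":0,"wx":0,"wy":0,"wz":0,"jaw":50}
    - {"x":0.8,"y":-0.8,"z":0,"wx":0,"wy":0,"wz":0,"jaw":50}
    - {"x":0.8,"y":-0.8,"z":0,"wx":0,"wy":0,"wz":0,"jaw":50}
    - {"x":0.8,"y":-0.8,"z":0,"wx":0,"wy":0,"wz":0,"jaw":50}
    - {"x":0.8,"y":-0.8,"z":0,"wx":0,"wy":0,"wz":0,"jaw":50}
    - {"x":0.8,"y":-0.8,"z":0,"wx":0,"wy":0,"wz":0,"jaw":50}
    - {"x":0.8,"y":-0.8,"z":0,"wx":0,"wy":0,"wz":0,"jaw":50}
    - {"x":0.8,"y":-0.8,"z":0,"wx":0,"wy":0,"wz":0,"jaw":50}

```text
time_s: 19.72
ee_pos: [0.56, 0.0735, 0.1888]
eef_rot: [-3.14, 0.001, 0.832]
force: [0.8, -0.2, -0.3]
grip_width: 0.0473
```

Request:
carry_out:
  deltas:
    - {"x":0.8,"y":-0.8,"z":0,"wx":0,"wy":0,"wz":0,"jaw":50}
    - {"x":0.8,"y":-0.8,"z":0,"wx":0,"wy":0,"wz":0,"jaw":50}
    - {"x":0.8,"y":-0.8,"z":0,"wx":0,"wy":0,"wz":0,"jaw":50}
    - {"x":0.8,"y":-0.8,"z":0,"wx":0,"wy":0,"wz":0,"jaw":50}
    - {"x":0.8,"y":-0.8,"z":0,"wx":0,"wy":0,"wz":0,"jaw":50}
    - {"x":0.8,"y":-0.8,"z":0,"wx":0,"wy":0,"wz":0,"jaw":50}
    - {"x":0.15,"y":-0.14,"z":0,"wx":0,"wy":0,"wz":0,"jaw":50}
    - {"x":0,"y":0,"z":0,"wx":0,"wy":0,"wz":0,"jaw":50}
    - {"x":0,"y":0,"z":0,"wx":0,"wy":0,"wz":0,"jaw":50}

```text
time_s: 20.47
ee_pos: [0.5541, 0.2116, 0.1892]
eef_rot: [-3.141, 0.001, 0.832]
force: [0.4, -0.7, -0.3]
grip_width: 0.0473
```

```bash
python3 -c "
from h import *
cv2.imwrite('pics/w10.png',ctrl.camera('wrist'))
go(.5545,.212,.109,.832)"
```

```text
t 20.52 tcp [0.5543 0.2113 0.1895] rpy [-3.1413e+00  9.0000e-04  8.3130e-01] w 0.0471 F [0.  0.3 0.9]
units [ 0.039 -0.016  4.025] ('wz', np.float64(-0.009034962923183676))
```

View pics/w10.png

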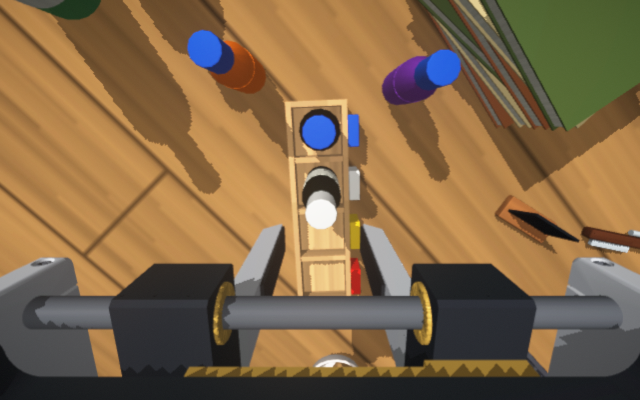

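Request:
carry_out:
  deltas:
    - {"x":0.04,"y":0,"z":0.66,"wx":0,"wy":0,"wz":0,"jaw":50}
    - {"x":0,"y":0,"z":0.66,"wx":0,"wy":0,"wz":0,"jaw":50}
    - {"x":0,"y":0,"z":0.66,"wx":0,"wy":0,"wz":0,"jaw":50}
    - {"x":0,"y":0,"z":0.66,"wx":0,"wy":0,"wz":0,"jaw":50}
    - {"x":0,"y":0,"z":0.66,"wx":0,"wy":0,"wz":0,"jaw":50}
    - {"x":0,"y":0,"z":0.66,"wx":0,"wy":0,"wz":0,"jaw":50}
    - {"x":0,"y":0,"z":0,"wx":0,"wy":0,"wz":0,"jaw":50}
    - {"x":0,"y":0,"z":0,"wx":0,"wy":0,"wz":0,"jaw":10}
    - {"x":0,"y":0,"z":0,"wx":0,"wy":0,"wz":0,"jaw":10}
    - {"x":0,"y":0,"z":0,"wx":0,"wy":0,"wz":0,"jaw":10}
    - {"x":0,"y":0,"z":0,"wx":0,"wy":0,"wz":0,"jaw":10}
    - {"x":0,"y":0,"z":0,"wx":0,"wy":0,"wz":0,"jaw":10}

```text
time_s: 21.52
ee_pos: [0.5552, 0.2128, 0.1117]
eef_rot: [3.141, -0.001, 0.832]
force: [1.3, -0.6, 3.4]
grip_width: 0.0248
```

Request:
carry_out:
  deltas:
    - {"x":0,"y":0,"z":-0.4,"wx":0,"wy":0,"wz":0,"jaw":10}
    - {"x":0,"y":0,"z":-0.8,"wx":0,"wy":0,"wz":0,"jaw":10}
    - {"x":0,"y":0,"z":-0.8,"wx":0,"wy":0,"wz":0,"jaw":10}
    - {"x":0,"y":0,"z":-0.8,"wx":0,"wy":0,"wz":0,"jaw":10}
    - {"x":0,"y":0,"z":-0.8,"wx":0,"wy":0,"wz":0,"jaw":10}
    - {"x":0,"y":0,"z":-0.4,"wx":0,"wy":0,"wz":0,"jaw":10}
    - {"x":0,"y":0,"z":0,"wx":0,"wy":0,"wz":0,"jaw":10}

```text
time_s: 22.1
ee_pos: [0.5554, 0.213, 0.193]
eef_rot: [3.14, -0.003, 0.832]
force: [0.3, 0.3, -0.9]
grip_width: 0.0249
```

```bash
python3 -c "
from h import *
go(.572,-.1385,.188,.832)"
```

```text
t 22.1 tcp [0.5554 0.213  0.193 ] rpy [ 3.140e+00 -2.700e-03  8.319e-01] w 0.0249 F [ 0.3  0.3 -0.9]
units [-12.434  12.448   0.236] ('wz', np.float64(-0.001313340451784828))
```

Request:
carry_out:
  deltas:
    - {"x":-0.8,"y":0.8,"z":0,"wx":0,"wy":0,"wz":0,"jaw":10}
    - {"x":-0.8,"y":0.8,"z":0,"wx":0,"wy":0,"wz":0,"jaw":10}
    - {"x":-0.8,"y":0.8,"z":0,"wx":0,"wy":0,"wz":0,"jaw":10}
    - {"x":-0.8,"y":0.8,"z":0,"wx":0,"wy":0,"wz":0,"jaw":10}
    - {"x":-0.8,"y":0.8,"z":0,"wx":0,"wy":0,"wz":0,"jaw":10}
    - {"x":-0.8,"y":0.8,"z":0,"wx":0,"wy":0,"wz":0,"jaw":10}
    - {"x":-0.8,"y":0.8,"z":0,"wx":0,"wy":0,"wz":0,"jaw":10}
    - {"x":-0.8,"y":0.8,"z":0,"wx":0,"wy":0,"wz":0,"jaw":10}
    - {"x":-0.8,"y":0.8,"z":0,"wx":0,"wy":0,"wz":0,"jaw":10}
    - {"x":-0.8,"y":0.8,"z":0,"wx":0,"wy":0,"wz":0,"jaw":10}
    - {"x":-0.8,"y":0.8,"z":0,"wx":0,"wy":0,"wz":0,"jaw":10}
    - {"x":-0.8,"y":0.8,"z":0,"wx":0,"wy":0,"wz":0,"jaw":10}

```text
time_s: 23.1
ee_pos: [0.567, -0.0595, 0.1899]
eef_rot: [-3.14, 0.001, 0.832]
force: [1.2, -0.7, -2.0]
grip_width: 0.0248
```

Request:
carry_out:
  deltas:
    - {"x":-0.8,"y":0.8,"z":0,"wx":0,"wy":0,"wz":0,"jaw":10}
    - {"x":-0.8,"y":0.8,"z":0,"wx":0,"wy":0,"wz":0,"jaw":10}
    - {"x":-0.5,"y":0.5,"z":0,"wx":0,"wy":0,"wz":0,"jaw":10}
    - {"x":-0.4,"y":0.4,"z":0,"wx":0,"wy":0,"wz":0,"jaw":10}
    - {"x":-0.25,"y":0.25,"z":0,"wx":0,"wy":0,"wz":0,"jaw":10}
    - {"x":-0.08,"y":0.1,"z":0,"wx":0,"wy":0,"wz":0,"jaw":10}
    - {"x":0,"y":0,"z":0,"wx":0,"wy":0,"wz":0,"jaw":10}
    - {"x":0,"y":0,"z":0,"wx":0,"wy":0,"wz":0,"jaw":10}

```text
time_s: 23.77
ee_pos: [0.5715, -0.138, 0.1908]
eef_rot: [-3.141, -0.0, 0.832]
force: [0.0, -0.0, -1.5]
grip_width: 0.0243
```

```bash
python3 -c "
from h import *
cv2.imwrite('pics/w11.png',ctrl.camera('wrist'))
go(.572,-.1385,.1115,.832)"
```

```text
t 23.82 tcp [ 0.5715 -0.1379  0.1908] rpy [-3.1415e+00 -1.0000e-04  8.3260e-01] w 0.0246 F [-0.1 -0.2 -1.8]
units [-0.006  0.038  3.967] ('wz', np.float64(0.0075103467655754375))
```

View pics/w11.png

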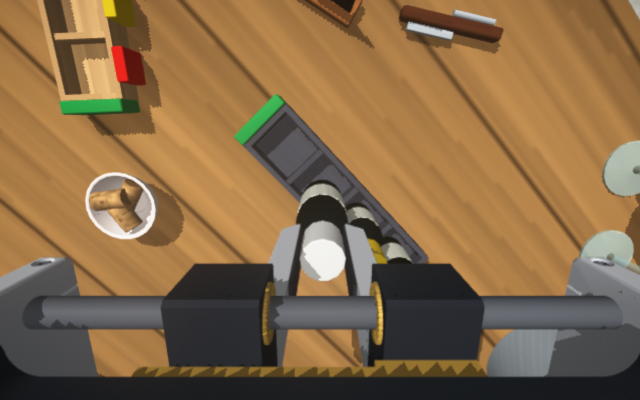

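White hangs over the third pocket; yellow and red stand beside it. Lowering it.

Request:
carry_out:
  deltas:
    - {"x":0,"y":0.04,"z":0.5,"wx":0,"wy":0,"wz":0,"jaw":10}
    - {"x":0,"y":0,"z":0.7,"wx":0,"wy":0,"wz":0,"jaw":10}
    - {"x":0,"y":0,"z":0.7,"wx":0,"wy":0,"wz":0,"jaw":10}
    - {"x":0,"y":0,"z":0.7,"wx":0,"wy":0,"wz":0,"jaw":10}
    - {"x":0,"y":0,"z":0.5,"wx":0,"wy":0,"wz":0,"jaw":10}
    - {"x":0,"y":0,"z":0.4,"wx":0,"wy":0,"wz":0,"jaw":10}
    - {"x":0,"y":0,"z":0.25,"wx":0,"wy":0,"wz":0,"jaw":10}
    - {"x":0,"y":0,"z":0.1,"wx":0,"wy":0,"wz":0,"jaw":10}
    - {"x":0,"y":0,"z":0.05,"wx":0,"wy":0,"wz":0,"jaw":10}
    - {"x":0,"y":0,"z":0,"wx":0,"wy":0,"wz":0,"jaw":10}
    - {"x":0,"y":0,"z":0,"wx":0,"wy":0,"wz":0,"jaw":10}

```text
time_s: 24.73
ee_pos: [0.5723, -0.1393, 0.1134]
eef_rot: [3.141, -0.0, 0.832]
force: [-0.6, -0.2, -0.9]
grip_width: 0.0245
```

Request:
carry_out:
  deltas:
    - {"x":0,"y":0,"z":0.05,"wx":0,"wy":0,"wz":0,"jaw":10}
    - {"x":0,"y":0,"z":0.04,"wx":0,"wy":0,"wz":0,"jaw":10}
    - {"x":0,"y":0,"z":0,"wx":0,"wy":0,"wz":0,"jaw":10}

```text
time_s: 24.98
ee_pos: [0.5723, -0.1393, 0.1117]
eef_rot: [3.141, -0.0, 0.832]
force: [-0.9, 0.9, 4.0]
grip_width: 0.0243
```

Contact; release and rise.

Request:
carry_out:
  deltas:
    - {"x":0,"y":0,"z":0,"wx":0,"wy":0,"wz":0,"jaw":48}
    - {"x":0,"y":0,"z":0,"wx":0,"wy":0,"wz":0,"jaw":48}
    - {"x":0,"y":0,"z":0,"wx":0,"wy":0,"wz":0,"jaw":48}
    - {"x":0,"y":0,"z":0,"wx":0,"wy":0,"wz":0,"jaw":48}
    - {"x":0,"y":0,"z":-0.4,"wx":0,"wy":0,"wz":0,"jaw":48}
    - {"x":0,"y":0,"z":-0.8,"wx":0,"wy":0,"wz":0,"jaw":48}
    - {"x":0,"y":0,"z":-0.8,"wx":0,"wy":0,"wz":0,"jaw":48}
    - {"x":0,"y":0,"z":-0.8,"wx":0,"wy":0,"wz":0,"jaw":48}
    - {"x":0,"y":0,"z":-0.8,"wx":0,"wy":0,"wz":0,"jaw":48}
    - {"x":0,"y":0,"z":-0.4,"wx":0,"wy":0,"wz":0,"jaw":48}
    - {"x":0,"y":0,"z":0,"wx":0,"wy":0,"wz":0,"jaw":48}

```text
time_s: 25.9
ee_pos: [0.5727, -0.1394, 0.1932]
eef_rot: [3.139, -0.001, 0.832]
force: [0.2, -0.5, -0.0]
grip_width: 0.0454
```

```bash
python3 -c "
from h import *
cv2.imwrite('pics/w12.png',ctrl.camera('wrist'))
go(.5959,.2585,.188,.832)"
```

```text
t 25.95 tcp [ 0.5722 -0.1393  0.1916] rpy [ 3.1404e+00 -5.0000e-04  8.3180e-01] w 0.0451 F [-0.3 -0.1  0.4]
units [ 15.499 -12.523   0.176] ('wz', np.float64(-0.002521509736881644))
```

View pics/w12.png

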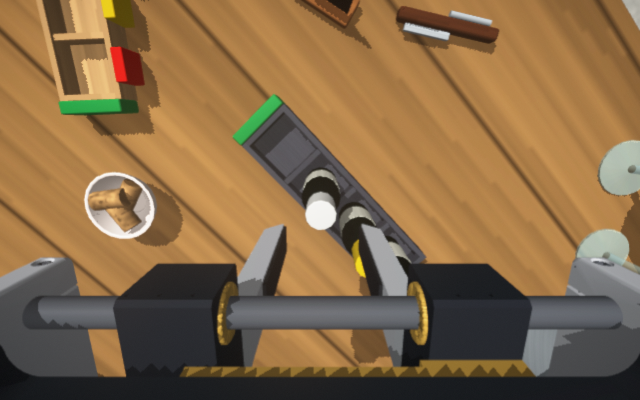

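Request:
carry_out:
  deltas:
    - {"x":0.86,"y":-0.7,"z":0,"wx":0,"wy":0,"wz":0,"jaw":50}
    - {"x":0.86,"y":-0.7,"z":0,"wx":0,"wy":0,"wz":0,"jaw":50}
    - {"x":0.86,"y":-0.7,"z":0,"wx":0,"wy":0,"wz":0,"jaw":50}
    - {"x":0.86,"y":-0.7,"z":0,"wx":0,"wy":0,"wz":0,"jaw":50}
    - {"x":0.86,"y":-0.7,"z":0,"wx":0,"wy":0,"wz":0,"jaw":50}
    - {"x":0.86,"y":-0.7,"z":0,"wx":0,"wy":0,"wz":0,"jaw":50}
    - {"x":0.86,"y":-0.7,"z":0,"wx":0,"wy":0,"wz":0,"jaw":50}
    - {"x":0.86,"y":-0.7,"z":0,"wx":0,"wy":0,"wz":0,"jaw":50}
    - {"x":0.86,"y":-0.7,"z":0,"wx":0,"wy":0,"wz":0,"jaw":50}
    - {"x":0.86,"y":-0.7,"z":0,"wx":0,"wy":0,"wz":0,"jaw":50}
    - {"x":0.86,"y":-0.7,"z":0,"wx":0,"wy":0,"wz":0,"jaw":50}
    - {"x":0.86,"y":-0.7,"z":0,"wx":0,"wy":0,"wz":0,"jaw":50}

```text
time_s: 26.95
ee_pos: [0.5864, 0.1275, 0.1897]
eef_rot: [-3.14, 0.001, 0.832]
force: [1.1, 0.7, -0.2]
grip_width: 0.0469
```

Request:
carry_out:
  deltas:
    - {"x":0.86,"y":-0.7,"z":0,"wx":0,"wy":0,"wz":0,"jaw":50}
    - {"x":0.86,"y":-0.7,"z":0,"wx":0,"wy":0,"wz":0,"jaw":50}
    - {"x":0.86,"y":-0.7,"z":0,"wx":0,"wy":0,"wz":0,"jaw":50}
    - {"x":0.86,"y":-0.7,"z":0,"wx":0,"wy":0,"wz":0,"jaw":50}
    - {"x":0.86,"y":-0.7,"z":0,"wx":0,"wy":0,"wz":0,"jaw":50}
    - {"x":0.86,"y":-0.6,"z":0,"wx":0,"wy":0,"wz":0,"jaw":50}
    - {"x":0,"y":0,"z":0,"wx":0,"wy":0,"wz":0,"jaw":50}
    - {"x":0,"y":0,"z":0,"wx":0,"wy":0,"wz":0,"jaw":50}

```text
time_s: 27.62
ee_pos: [0.5953, 0.2584, 0.1895]
eef_rot: [-3.141, 0.002, 0.833]
force: [-1.0, 0.8, -0.8]
grip_width: 0.0471
```

```bash
python3 -c "
from h import *
cv2.imwrite('pics/w13.png',ctrl.camera('wrist'))
go(.5959,.2585,.111,.832)"
```

```text
t 27.67 tcp [0.5955 0.2576 0.1899] rpy [-3.1409e+00  1.6000e-03  8.3220e-01] w 0.047 F [ 0.2 -0.4 -0. ]
units [ 0.054 -0.011  3.943] ('wz', np.float64(0.0023246222643533154))
```

View pics/w13.png

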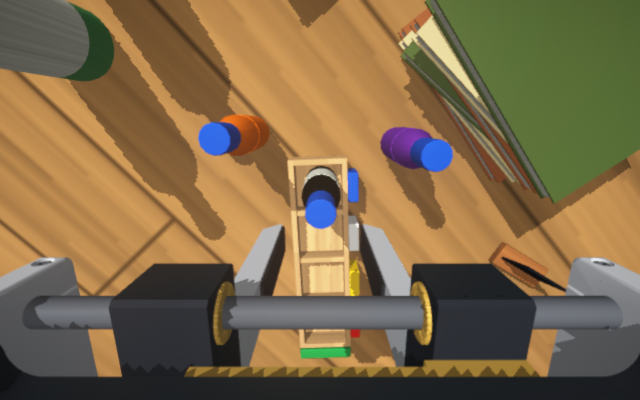

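Three blue-capped candidates: orange bottle (215,138), purple bottle (435,155), and a dark glass one with a white label standing in the caddy beside the blue tag (320,208). The last fits the description, as the enlarged crops cadA/cadB also showed. Gripping it.

Request:
carry_out:
  deltas:
    - {"x":0.04,"y":0,"z":0.66,"wx":0,"wy":0,"wz":0,"jaw":50}
    - {"x":0,"y":0,"z":0.66,"wx":0,"wy":0,"wz":0,"jaw":50}
    - {"x":0,"y":0,"z":0.66,"wx":0,"wy":0,"wz":0,"jaw":50}
    - {"x":0,"y":0,"z":0.66,"wx":0,"wy":0,"wz":0,"jaw":50}
    - {"x":0,"y":0,"z":0.66,"wx":0,"wy":0,"wz":0,"jaw":50}
    - {"x":0,"y":0,"z":0.64,"wx":0,"wy":0,"wz":0,"jaw":50}
    - {"x":0,"y":0,"z":0,"wx":0,"wy":0,"wz":0,"jaw":50}
    - {"x":0,"y":0,"z":0,"wx":0,"wy":0,"wz":0,"jaw":10}
    - {"x":0,"y":0,"z":0,"wx":0,"wy":0,"wz":0,"jaw":10}
    - {"x":0,"y":0,"z":0,"wx":0,"wy":0,"wz":0,"jaw":10}
    - {"x":0,"y":0,"z":0,"wx":0,"wy":0,"wz":0,"jaw":10}
    - {"x":0,"y":0,"z":0,"wx":0,"wy":0,"wz":0,"jaw":10}

```text
time_s: 28.67
ee_pos: [0.5966, 0.2587, 0.113]
eef_rot: [3.141, -0.001, 0.832]
force: [0.4, 1.0, 2.0]
grip_width: 0.0245
```

Request:
carry_out:
  deltas:
    - {"x":0,"y":0,"z":-0.4,"wx":0,"wy":0,"wz":0,"jaw":10}
    - {"x":0,"y":0,"z":-0.8,"wx":0,"wy":0,"wz":0,"jaw":10}
    - {"x":0,"y":0,"z":-0.8,"wx":0,"wy":0,"wz":0,"jaw":10}
    - {"x":0,"y":0,"z":-0.8,"wx":0,"wy":0,"wz":0,"jaw":10}
    - {"x":0,"y":0,"z":-0.8,"wx":0,"wy":0,"wz":0,"jaw":10}
    - {"x":0,"y":0,"z":-0.4,"wx":0,"wy":0,"wz":0,"jaw":10}
    - {"x":0,"y":0,"z":0,"wx":0,"wy":0,"wz":0,"jaw":10}

```text
time_s: 29.25
ee_pos: [0.5969, 0.2588, 0.1946]
eef_rot: [3.14, -0.003, 0.832]
force: [0.7, 1.1, -1.9]
grip_width: 0.0245
```

```bash
python3 -c "
from h import *
go(.571,-.0785,.188,.832)"
```

```text
t 29.25 tcp [0.5969 0.2588 0.1946] rpy [ 3.1401e+00 -3.0000e-03  8.3180e-01] w 0.0245 F [ 0.7  1.1 -1.9]
units [-13.34   10.402   0.305] ('wz', np.float64(-0.002439554099294139))
```

Request:
carry_out:
  deltas:
    - {"x":-0.86,"y":0.67,"z":0,"wx":0,"wy":0,"wz":0,"jaw":10}
    - {"x":-0.86,"y":0.67,"z":0,"wx":0,"wy":0,"wz":0,"jaw":10}
    - {"x":-0.86,"y":0.67,"z":0,"wx":0,"wy":0,"wz":0,"jaw":10}
    - {"x":-0.86,"y":0.67,"z":0,"wx":0,"wy":0,"wz":0,"jaw":10}
    - {"x":-0.86,"y":0.67,"z":0,"wx":0,"wy":0,"wz":0,"jaw":10}
    - {"x":-0.86,"y":0.67,"z":0,"wx":0,"wy":0,"wz":0,"jaw":10}
    - {"x":-0.86,"y":0.67,"z":0,"wx":0,"wy":0,"wz":0,"jaw":10}
    - {"x":-0.86,"y":0.67,"z":0,"wx":0,"wy":0,"wz":0,"jaw":10}
    - {"x":-0.86,"y":0.67,"z":0,"wx":0,"wy":0,"wz":0,"jaw":10}
    - {"x":-0.86,"y":0.67,"z":0,"wx":0,"wy":0,"wz":0,"jaw":10}
    - {"x":-0.86,"y":0.67,"z":0,"wx":0,"wy":0,"wz":0,"jaw":10}
    - {"x":-0.86,"y":0.67,"z":0,"wx":0,"wy":0,"wz":0,"jaw":10}

```text
time_s: 30.25
ee_pos: [0.5756, -0.0033, 0.1913]
eef_rot: [-3.14, 0.001, 0.832]
force: [-0.3, -0.2, -1.0]
grip_width: 0.0244
```

Request:
carry_out:
  deltas:
    - {"x":-0.8,"y":0.62,"z":0,"wx":0,"wy":0,"wz":0,"jaw":10}
    - {"x":-0.8,"y":0.62,"z":0,"wx":0,"wy":0,"wz":0,"jaw":10}
    - {"x":-0.6,"y":0.47,"z":0,"wx":0,"wy":0,"wz":0,"jaw":10}
    - {"x":-0.5,"y":0.4,"z":0,"wx":0,"wy":0,"wz":0,"jaw":10}
    - {"x":-0.3,"y":0.25,"z":0,"wx":0,"wy":0,"wz":0,"jaw":10}
    - {"x":0,"y":0,"z":0,"wx":0,"wy":0,"wz":0,"jaw":10}
    - {"x":0,"y":0,"z":0,"wx":0,"wy":0,"wz":0,"jaw":10}

```text
time_s: 30.83
ee_pos: [0.5706, -0.0782, 0.1919]
eef_rot: [-3.141, 0.0, 0.832]
force: [-0.8, 0.2, -1.9]
grip_width: 0.0245
```

```bash
python3 -c "
from h import *
cv2.imwrite('pics/w14.png',ctrl.camera('wrist'))
go(.571,-.079,.113,.832)"
```

```text
t 30.88 tcp [ 0.5707 -0.0778  0.192 ] rpy [-3.1412  0.      0.8322] w 0.0246 F [-0.2  0.8 -1.2]
units [-0.033  0.055  3.952] ('wz', np.float64(0.0022779514328594153))
```

View pics/w14.png

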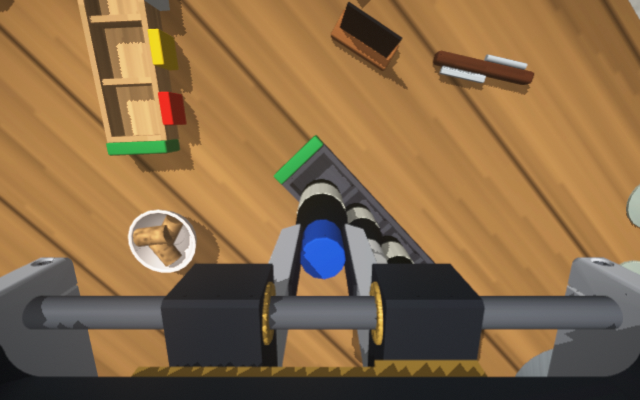

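Request:
carry_out:
  deltas:
    - {"x":-0.03,"y":0.05,"z":0.5,"wx":0,"wy":0,"wz":0,"jaw":10}
    - {"x":0,"y":0,"z":0.7,"wx":0,"wy":0,"wz":0,"jaw":10}
    - {"x":0,"y":0,"z":0.7,"wx":0,"wy":0,"wz":0,"jaw":10}
    - {"x":0,"y":0,"z":0.7,"wx":0,"wy":0,"wz":0,"jaw":10}
    - {"x":0,"y":0,"z":0.5,"wx":0,"wy":0,"wz":0,"jaw":10}
    - {"x":0,"y":0,"z":0.4,"wx":0,"wy":0,"wz":0,"jaw":10}
    - {"x":0,"y":0,"z":0.25,"wx":0,"wy":0,"wz":0,"jaw":10}
    - {"x":0,"y":0,"z":0.1,"wx":0,"wy":0,"wz":0,"jaw":10}
    - {"x":0,"y":0,"z":0.05,"wx":0,"wy":0,"wz":0,"jaw":10}
    - {"x":0,"y":0,"z":0,"wx":0,"wy":0,"wz":0,"jaw":10}
    - {"x":0,"y":0,"z":0,"wx":0,"wy":0,"wz":0,"jaw":10}

```text
time_s: 31.8
ee_pos: [0.5712, -0.0796, 0.1148]
eef_rot: [3.141, -0.0, 0.832]
force: [-0.1, 0.0, -1.2]
grip_width: 0.0246
```

Request:
carry_out:
  deltas:
    - {"x":0,"y":0,"z":0.05,"wx":0,"wy":0,"wz":0,"jaw":10}
    - {"x":0,"y":0,"z":0.03,"wx":0,"wy":0,"wz":0,"jaw":10}
    - {"x":0,"y":0,"z":0,"wx":0,"wy":0,"wz":0,"jaw":10}

```text
time_s: 32.05
ee_pos: [0.5711, -0.0796, 0.113]
eef_rot: [3.141, -0.0, 0.832]
force: [-1.5, 0.3, 1.2]
grip_width: 0.0247
```

Request:
carry_out:
  deltas:
    - {"x":0,"y":0,"z":0.02,"wx":0,"wy":0,"wz":0,"jaw":48}
    - {"x":0,"y":0,"z":0,"wx":0,"wy":0,"wz":0,"jaw":48}
    - {"x":0,"y":0,"z":0,"wx":0,"wy":0,"wz":0,"jaw":48}
    - {"x":0,"y":0,"z":0,"wx":0,"wy":0,"wz":0,"jaw":48}
    - {"x":0,"y":0,"z":-0.4,"wx":0,"wy":0,"wz":0,"jaw":48}
    - {"x":0,"y":0,"z":-0.8,"wx":0,"wy":0,"wz":0,"jaw":48}
    - {"x":0,"y":0,"z":-0.8,"wx":0,"wy":0,"wz":0,"jaw":48}
    - {"x":0,"y":0,"z":-0.8,"wx":0,"wy":0,"wz":0,"jaw":48}
    - {"x":0,"y":0,"z":-0.8,"wx":0,"wy":0,"wz":0,"jaw":48}
    - {"x":0,"y":0,"z":-0.8,"wx":0,"wy":0,"wz":0,"jaw":48}
    - {"x":0,"y":0,"z":-0.4,"wx":0,"wy":0,"wz":0,"jaw":48}

```text
time_s: 32.97
ee_pos: [0.5715, -0.0796, 0.2109]
eef_rot: [3.139, -0.001, 0.832]
force: [-0.1, -0.4, 0.3]
grip_width: 0.045
```

Request:
carry_out:
  deltas:
    - {"x":-0.6,"y":-0.8,"z":-0.3,"wx":0,"wy":0,"wz":0,"jaw":48}
    - {"x":-0.6,"y":-0.8,"z":-0.3,"wx":0,"wy":0,"wz":0,"jaw":48}
    - {"x":-0.6,"y":-0.8,"z":-0.3,"wx":0,"wy":0,"wz":0,"jaw":48}
    - {"x":-0.6,"y":-0.8,"z":-0.3,"wx":0,"wy":0,"wz":0,"jaw":48}
    - {"x":-0.6,"y":-0.8,"z":-0.3,"wx":0,"wy":0,"wz":0,"jaw":48}
    - {"x":-0.6,"y":-0.8,"z":-0.3,"wx":0,"wy":0,"wz":0,"jaw":48}
    - {"x":-0.6,"y":-0.8,"z":-0.3,"wx":0,"wy":0,"wz":0,"jaw":48}
    - {"x":-0.6,"y":-0.8,"z":-0.3,"wx":0,"wy":0,"wz":0,"jaw":48}
    - {"x":0,"y":0,"z":0,"wx":0,"wy":0,"wz":0,"jaw":48}
    - {"x":0,"y":0,"z":0,"wx":0,"wy":0,"wz":0,"jaw":48}

```text
time_s: 33.8
ee_pos: [0.4117, -0.0643, 0.2569]
eef_rot: [3.14, -0.001, 0.832]
force: [1.0, 0.0, -0.3]
grip_width: 0.0452
```

```bash
python3 -c "
from h import *
a=ctrl.camera('scene');cv2.imwrite('pics/endA.png',a);b=ctrl.camera('side')
cv2.imwrite('pics/endAc.png',cv2.resize(a[130:280,130:320],(760,600),interpolation=cv2.INTER_CUBIC))
cv2.imwrite('pics/endB.png',b)
go(.57,-.079)"
```

```text
t 33.9 tcp [ 0.4121 -0.0644  0.2561] rpy [-3.1416 -0.      0.8317] w 0.045 F [ 0.5  0.6 -0.9]
units [ 4.775  6.327 -0.   ]
```

View pics/endAc.png

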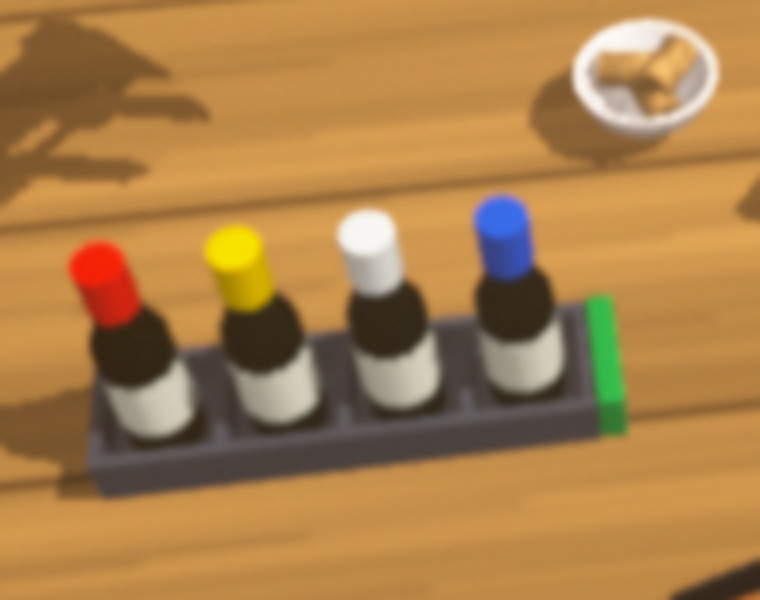

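View pics/endB.png

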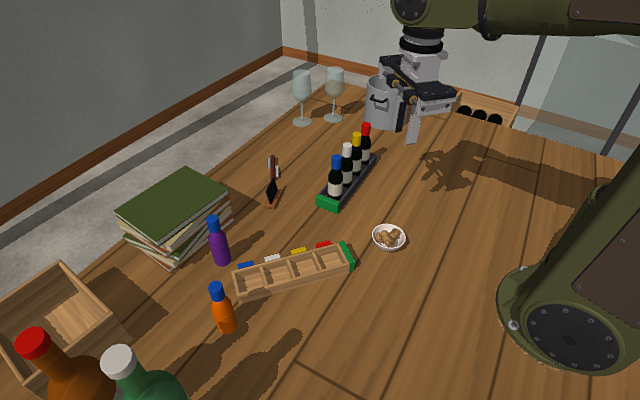

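All four bottles stand upright in the stand. From the green end the order is blue, white, yellow, red. The caddy is empty and the orange and purple look-alikes have not moved.

```bash
python3 -c "
from station import ctrl
print(ctrl.hand_in())"
```

```text
the job is handed in; nothing more can be done
None
```

I moved the four bottles from the caddy to the tasting stand in reverse order. Red is farthest from the stand's green end, then yellow, white, and blue nearest it. The job was handed in at about 34 s.

Each bottle was gripped by the cap and lowered until the wrist force showed it touching the pocket floor. It was then released, and the gripper was lifted straight up.

**Last checks:** the final scene and side pictures show all four upright in their pockets and the caddy empty. The orange and purple look-alikes are untouched and the gripper is well clear of everything. The highest force in the readings at the end of each move was about 5 N. No check failed. The two fixed cameras disagreed on the cap positions by about 2 to 4 mm, so I averaged them, and the wrist camera confirmed the result before each grasp.

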